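# Slide a U-bolt home round a clamp post

### The job

Lift the objective tube off the deck of the clamp stand and stand it upright on the bench. Then lay the U-bolt on the deck and slide it fully home, both legs passing either side of the post and through the two bracket holes, until its crown bar is flush against the blue saddle block. Leave the wash bottle, the dropper bottle, the loupe and the log book where they are, and knock nothing over.

Things in the scene. Friction and masses are not known exactly. Their poses are not given: they have to be found in the camera images.
- clamp_stand: Fixed stand. Origin on the bench (z = 0) under the axis of its upright steel post; +x runs from the deck's open end to the bracket plate. Aluminium deck: top 20 mm above the bench, 110 mm wide (y), x = -165 to +26 mm. Post 45 mm diameter (black cap 47 mm), top 142 mm above the bench. A low foot runs on to x = 86 mm.
- seat (a point): On the stand: where the middle of the U-bolt's crown bar is when home, 43 mm before the post axis, 26 mm above the bench; axes as the stand's. The blue saddle block's flat face is 6 mm beyond it (x = -37 mm of the stand); block 46 mm wide (y), top 46 mm above the bench.
- hole_left (a point): Mouth centre of the bracket hole at the stand's y = +36 mm, x = 26 mm, 26 mm above the bench. Through hole 16 mm in diameter, 2 mm chamfer, in the blue upright plate 10 mm thick, 120 mm wide, top 56 mm above the bench.
- hole_right (a point): The same at the stand's y = -36 mm.
- u_bolt: Loose square-bend steel U-bolt lying flat, left or right of the stand (log book on the other side); 121 x 84 x 12 mm, about 0.25 kg. Crown bar 12 x 12 mm, 84 mm long (y); two 12 mm round legs at y = +/-36 mm, rounded tips at x = 115 mm. Origin on the underside below the crown bar's middle; z up. Centre of mass at x = 43 mm.
- crown (a point): Middle of the U-bolt's crown bar, 6 mm above its underside; axes as the U-bolt's.
- tip_left (a point): End of the leg at the U-bolt's +y.
- tip_right (a point): End of the leg at the U-bolt's -y.
- objective_tube: Spare objective in a clear tube with a black cap, standing on the stand's deck in the U-bolt's way; 34 mm diameter, 36.4 mm at the cap (upper 16 mm), 58 mm tall, 0.09 kg. Origin at the centre of its underside.
- wash_bottle: White wash bottle with red spout, bystander standing beside the stand's +y side, 66 x 92 x 199 mm. Origin under its centre.
- dropper_bottle: Amber dropper bottle, bystander standing beside the stand's -y side, 29 mm diameter, 90 mm tall. Origin under its centre.
- loupe: Black eye loupe, bystander standing on the bench beside the deck's -y side, 37 mm diameter, 31 mm tall. Origin under its centre.
- log_book: Blue hard-cover log book lying flat, bystander, 148 (x) x 105 (y) x 14 mm. Origin under its centre.
Things that resemble listed ones, but are neither listed nor needed, are in the scene too. Leave any red look-alike of the objective_tube alone.

How it is judged:
By the outcome, as a careful person would: the job done as asked, in the order asked, and still so for the second after the job is handed in, with the robot touching nothing.
It also fails if it takes over 72 s, if anything falls off the work surface, if the arm or the gripper's body presses on something with over 40 N, if the wrist force passes 120 N, or if a joint passes its speed limit or range.

### The arm

A 7-joint arm with a two-finger parallel gripper is mounted at the origin on a cart in front of the work surface, level with it; the furniture and walls round the work are solid. World frame = base frame: x ahead of the robot, y to its left, z up, the work surface at z = 0. Lengths are in m, angles in degrees, forces in N, time in s.
With the tool pointing down it reaches from about 0.425 to 1.025 m from the base axis. Payload 9.4 kg.
Tool frame: the origin (TCP) lies midway between the tips of the shut fingers; the grasp point (between the pads) lies 19 mm behind it (grasp_offset is the distance from the TCP to the grasp point, in m); y points along the fingers, x is the direction in which the jaws open and shut, and the axes are right-handed (so a half turn about y gives the same grasp; the last joint's range is limited). The gripper opens to 85 mm and grips with 20 to 120 N. Pads are 22 mm wide; open, the fingers measure 114 mm over their backs; the gripper's body (76 mm by 85 mm) begins 54 mm behind the grasp point. The pads swing forward as they close: fully open they stand 13 mm farther back than shut.
Start: joints at [72.267, 34.337, -0.143, 91.639, 0.103, 54.024, -4.572], TCP at [0.167, -0.705, 0.231] pointing down, gripper open.
Joint ranges: [-147.43, 147.43], [-19.82, 112.94], [-74.19, 73.91], [6.32, 146.72], [-59.91, 239.91], [6.04, 106.73], [-150.56, 150.56]. Speed limits (degrees/s): [127.2, 127.2, 172.46, 172.46, 180, 180, 180].

### API

Orientations are given as [roll, pitch, yaw] about the fixed x, y, z axes, in that order (R = Rz(yaw) Ry(pitch) Rx(roll)).
In Python, from rig import get_state, camera, get_calibration, finish_job, grasp_offset gives the robot as it stands.
- The arm moves only by the tool servo_tool, never from a script. Its argument "series" is a list of rows, each an object with "delta_pos": the shift along the tool's x, y, z in mm, a list of three; "turn": the turn, a rotation vector about the tool's x, y, z in rad, a list of three. In form: [{"delta_pos": [x, y, z], "turn": [rx, ry, rz]}, ...]. A call has 1 to 5 rows; each row shifts and turns the pose as measured when the row begins, along the tool's axes as they then stand; what a row does not reach is not made up. A row lasts 1/10 s, in which the tool goes at most 50 mm and 8.59 degrees, less where a joint would pass 70% of its speed; a pose out of reach is approached as far as the arm can. A call is refused whole if a number of a shift passes 50 or a number of a turn 0.15, either way. A call with a gripper value outside its range is refused whole. "claw" is the finger opening in mm, from 0 to 85.4, set as the call begins (left out, the last holds). The fingers move at their own pace and stop on an object; "newtons" is the grip in N (left out, the last holds). Time passes only in rows, so rows that do not move let the fingers close. It gives the time, the measured TCP pose, the force and the opening at its end, in the units of the state.
- get_state(): the state, without advancing time (a new reading comes with each control period).
- camera(name): name is "side" or "top" or "wrist"; returns the picture (480x640x3 uint8, red, green, blue); there is no depth.
- get_calibration(name): a dict with "fov_y" (degrees; the focal length in pixels is half the picture's height over the tangent of half this angle, whatever the lens; pixels are square), "cx", "cy" (the principal point, pixels), "rvec" (rotation vector, rad) and "tvec" (3), from world to camera coordinates, as OpenCV has them; the wrist camera has in their place "tool_from_camera" (4x4, takes a point from camera to tool coordinates, whose origin is the TCP and whose axes are the tool frame's). Camera axes: x right, y down, z forward; pixel columns grow to the right and rows downward; lengths in m; the calibration is good to about 2 mm. A picture is of the moment at which its call begins: read the wrist's pose just before it. get_calibration takes no time and is no camera call.
- finish_job(): hands the job in, once; it reports no verdict.
The state is a dict: "time_s": time; "joint_pos": joint angles; "joint_vel": joint speeds; "joint_torque": joint torques, N m; "eef_pos": TCP position; "tool_rot": TCP orientation; "force": force on the tool from outside, world axes, zero at the start; "torque": the same for the moment, N m; "width": finger opening in m.
Only numpy, scipy, OpenCV 4.12 (cv2) and the standard library are available. Lean on these libraries where they do the work, as an engineer would, in place of code of your own. Each camera call takes 0.05 s, during which the arm holds its last target.

## Working session

There is one attempt and no reset: what is moved stays moved. The work goes in short steps, Python scripts to look and compute and a tool call to move; the robot and the scene stay as the last step left them, time stands still between calls to the robot, and variables do not carry over. Pictures are saved under pics/ and viewed, and the job is handed in when it is done.

Besides the shell and the picture viewer there is one more tool, called after "Request:" as name([rows], argument=value, ...), one row to a line, values as JSON. servo_tool: Moves the arm, as the interface text tells. Its arguments: {"type":"object","properties":{"series":{"type":"array"},"claw":{"type":"number"},"newtons":{"type":"number"}},"required":["series"]}

```bash
ls; mkdir -p pics
cat > h.py <<'E'
import numpy as np, cv2
from rig import *
def snap(name,fn):
    s=get_state(); im=camera(name); cv2.imwrite('pics/'+fn,cv2.cvtColor(im,cv2.COLOR_RGB2BGR)); return s,im
def cam(name,s=None):
    c=get_calibration(name); f=240/np.tan(np.radians(c['fov_y']/2))
    K=np.array([[f,0,c['cx']],[0,f,c['cy']],[0,0,1]])
    if 'rvec' in c:
        R=cv2.Rodrigues(np.array(c['rvec'],float))[0]; t=np.array(c['tvec'],float).ravel()
    else:
        from scipy.spatial.transform import Rotation as Ro
        T=np.eye(4); T[:3,:3]=Ro.from_euler('xyz',s['tool_rot'],degrees=True).as_matrix(); T[:3,3]=s['eef_pos']
        W=T@np.array(c['tool_from_camera']); R=W[:3,:3].T; t=-R@W[:3,3]
    return K,R,t
def ray(name,uv,s=None):
    K,R,t=cam(name,s); d=R.T@np.linalg.inv(K)@np.array([uv[0],uv[1],1.]); return -R.T@t,d
def onz(name,uv,z,s=None):
    o,d=ray(name,uv,s); return o+d*(z-o[2])/d[2]
def proj(name,p,s=None):
    K,R,t=cam(name,s); q=K@(R@np.array(p,float)+t); return q[:2]/q[2]
E
python3 - <<'E'
from h import *
for n in ['side','top','wrist']:
    s,_=snap(n,n+'0.png'); c=get_calibration(n); print(n,c)
print(get_state(),grasp_offset)
E
```

```text
pics
side {'fov_y': 42.63772428336626, 'cx': 323.55544089053336, 'cy': 237.24989429859997, 'rvec': array([ 2.23318681,  0.07291213, -0.0161349 ]), 'tvec': array([-0.53332225, -0.02672649,  1.37884102])}
top {'fov_y': 55.124429528599585, 'cx': 322.04396475822045, 'cy': 238.7341857826757, 'rvec': array([ 2.09520308, -2.14115581,  0.21265903]), 'tvec': array([-0.08228925,  0.57652347,  0.93030952])}
wrist {'fov_y': 65.43838251321426, 'cx': 321.34770209838337, 'cy': 236.67563289625704, 'tool_from_camera': array([[ 9.99999808e-01, -6.19594971e-04, -2.63542885e-05,
        -1.50525986e-04],
       [-1.41095157e-04, -2.68692092e-01,  9.63226110e-01,
        -1.41424057e-01],
       [-6.03891243e-04, -9.63225922e-01, -2.68692128e-01,
         6.81284633e-02],
       [ 0.00000000e+00,  0.00000000e+00,  0.00000000e+00,
         1.00000000e+00]])}
{'time_s': 0.15, 'joint_pos': array([72.26666125, 34.3752292 , -0.14387755, 91.67034302,  0.10249367,
       54.02570013, -4.57116873]), 'joint_vel': array([-0.00321648, -0.13521355, -0.02142534, -0.08782244,  0.01370573,
       -0.0607999 , -0.01093341]), 'joint_torque': array([ 1.99257636e-03, -7.76994324e+01,  1.56640146e+00, -2.58237702e+01,
        1.24512063e-02,  6.71573798e-03, -1.25361993e-05]), 'eef_pos': array([ 0.16715391, -0.70509178,  0.23060053]), 'tool_rot': array([-9.00073016e+01,  7.07895248e-02, -7.66587749e+01]), 'force': array([ 0.74089832, -0.11466009, -0.12562858]), 'torque': array([-0.02068257,  0.05089057, -0.0536292 ]), 'width': 0.08565361928840695} 0.0187
```

View pics/side0.png

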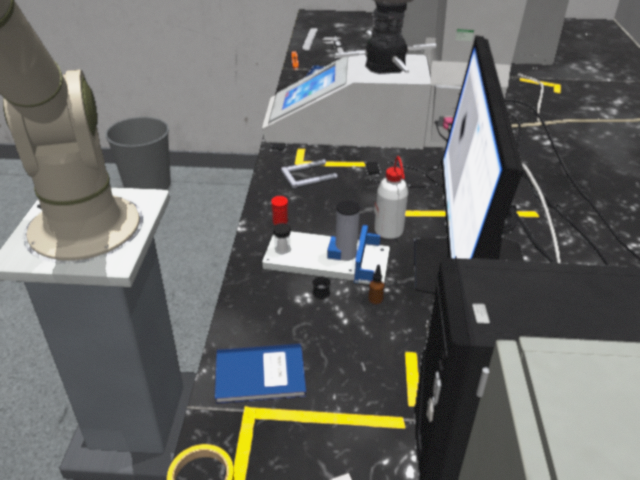

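View pics/top0.png

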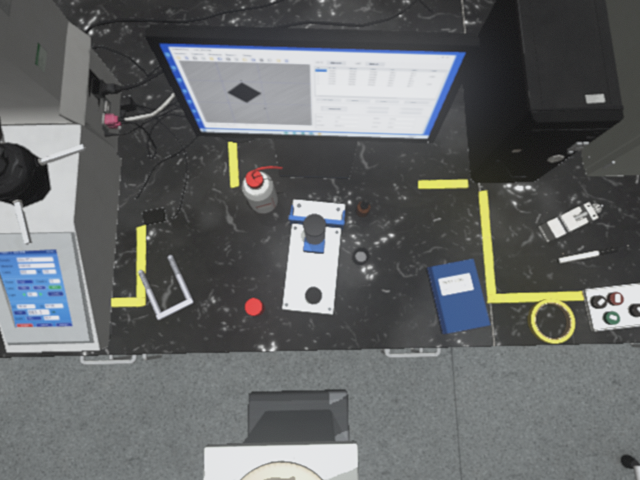

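View pics/wrist0.png

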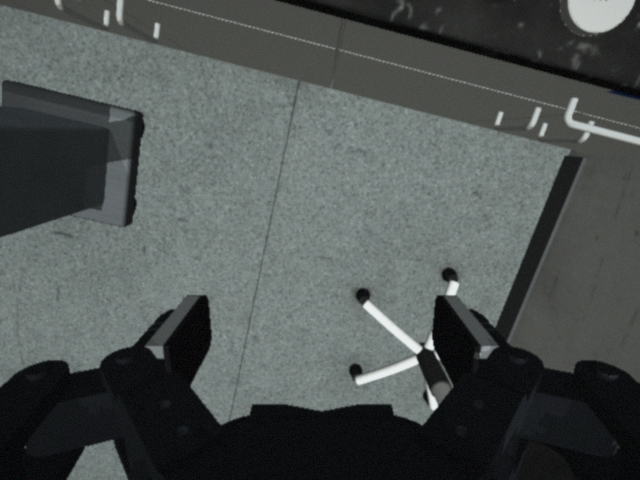

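The top view shows these objects:
- U-bolt, silver, at (168,288).
- Black-capped tube on the deck at (313,296). The red look-alike is at (254,307) on the bench.
- Post at (314,228) and bracket at (317,213).
- Wash bottle at (258,190), dropper at (363,207), loupe at (361,257) and log book at (458,296).

Next I'll enlarge the tube, stand and U-bolt.

Run:
```python
from h import *
t=cv2.imread('pics/top0.png'); s=cv2.imread('pics/side0.png')
a=cv2.resize(t[160:330,230:390],None,fx=3.5,fy=3.5,interpolation=cv2.INTER_CUBIC)
cv2.imwrite('pics/c1.png',a)
b=cv2.resize(t[240:330,120:210],None,fx=4.4,fy=4.4,interpolation=cv2.INTER_CUBIC)
c=cv2.resize(s[150:300,250:410],None,fx=2.5,fy=2.5,interpolation=cv2.INTER_CUBIC)
b=cv2.resize(b,(396,375)); cv2.imwrite('pics/c2.png',np.hstack([b,c]))
```

```text
(no output)
```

View pics/c1.png

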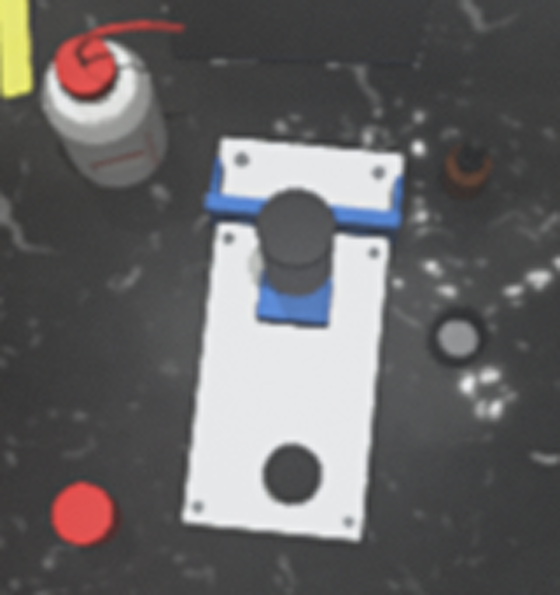

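View pics/c2.png

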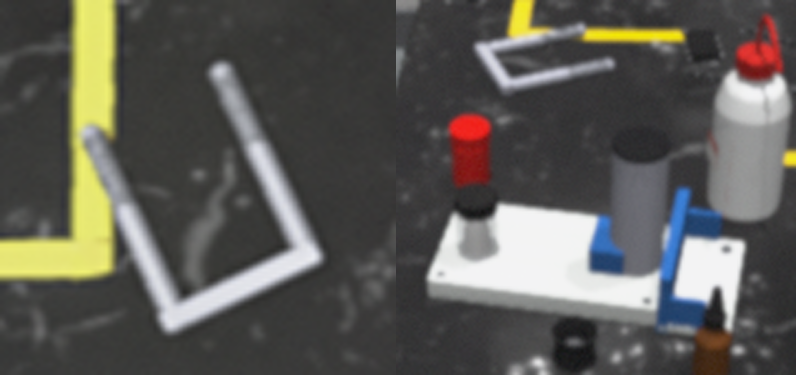

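Crop: the black cap with a clear body at the deck's open end is the objective, centred at top pixel about (313,295). The red one stands on the bench at about (254,307), so I leave it. Now I'll measure.

```bash
cat > m.py <<'E'
from h import *
im=cv2.imread('pics/top0.png'); hsv=cv2.cvtColor(im,cv2.COLOR_BGR2HSV)
w=((hsv[...,2]>200)&(hsv[...,1]<40)).astype(np.uint8); 
m=np.zeros_like(w); m[195:320,275:350]=w[195:320,275:350]
m=cv2.morphologyEx(m,cv2.MORPH_OPEN,np.ones((3,3)))
n,l,st,ce=cv2.connectedComponentsWithStats(m)
for i in range(1,n): print('white',st[i],ce[i])
# deck polygon corners on z=.02
pts=np.argwhere(m)[:,::-1]
W=np.array([onz('top',p,.02) for p in pts])
d=W[:,:2].astype(np.float32)
i=np.argmax(st[1:,4])+1
d=np.array([onz('top',p,.02)[:2] for p in np.argwhere(l==i)[:,::-1]],np.float32)
print('deck rect',cv2.minAreaRect(d)); print(cv2.boxPoints(cv2.minAreaRect(d)))
# tube cap
g=((hsv[...,2]<100)).astype(np.uint8); r=g[275:312,292:332]
n,l,st,ce=cv2.connectedComponentsWithStats(r)
i=[k for k in range(1,n) if l[20,21]==k][0]
c=ce[i]+[292,275]; print('cap',c,st[i],onz('top',c,.078))
cr=[(hsv[...,0]<8)|(hsv[...,0]>172)][0]&(hsv[...,1]>150); m=np.zeros_like(g); m[290:325,235:275]=cr[290:325,235:275]
c=np.argwhere(m).mean(0)[::-1]; print('red',c,onz('top',c,.058))
# ubolt
for nm,z in [('ubolt',.012)]:
    m=np.zeros_like(g); v=((hsv[...,2]>110)&(hsv[...,1]<45)); m[250:325,135:200]=v[250:325,135:200]
    n,l,st,ce=cv2.connectedComponentsWithStats(m); i=np.argmax(st[1:,4])+1
    d=np.array([onz('top',p,z)[:2] for p in np.argwhere(l==i)[:,::-1]],np.float32)
    print(st[i],cv2.minAreaRect(d)); print(cv2.boxPoints(cv2.minAreaRect(d)))
for nm,p,z in [('wash',(258,180),.15),('drop',(363,207),.09),('loupe',(361,257),.031),('book',(458,296),.014)]: print(nm,onz('top',p,z))
E
python3 m.py
```

```text
white [293 200  51  20 678] [318.07522124 208.84660767]
white [ 284  224   56   89 3227] [311.41493647 272.00185931]
white [283 306   3   3   9] [284. 307.]Traceback (most recent call last):
  File "m.py", line 10, in <module>
    W=np.array([onz('top',p,.02) for p in pts])
                ~~~^^^^^^^^^^^^^
  File "h.py", line 18, in onz
    o,d=ray(name,uv,s); return o+d*(z-o[2])/d[2]
        ~~~^^^^^^^^^^^
  File "h.py", line 16, in ray
    K,R,t=cam(name,s); d=R.T@np.linalg.inv(K)@np.array([uv[0],uv[1],1.]); return -R.T@t,d
          ~~~^^^^^^^^
  File "h.py", line 6, in cam
    c=get_calibration(name); f=240/np.tan(np.radians(c['fov_y']/2))
ValueError: time passes only in moves, steps and waits
```

```bash
python3 - <<'E'
s=open('h.py').read()
s=s.replace("c=get_calibration(name);","c=cal(name);").replace("def snap","import functools\n@functools.lru_cache(None)\ndef cal(n): return get_calibration(n)\ndef snap")
open('h.py','w').write(s)
E
sed -i '/^W=np/d' m.py; python3 m.py
```

```text
white [293 200  51  20 678] [318.07522124 208.84660767]
white [ 284  224   56   89 3227] [311.41493647 272.00185931]
white [283 306   3   3   9] [284. 307.]Traceback (most recent call last):
  File "m.py", line 10, in <module>
    d=W[:,:2].astype(np.float32)
      ^
NameError: name 'W' is not defined. Did you mean: 'w'?
```

```bash
sed -i '/^d=W/d' m.py; python3 m.py
```

```text
white [293 200  51  20 678] [318.07522124 208.84660767]
white [ 284  224   56   89 3227] [311.41493647 272.00185931]
white [283 306   3   3   9] [284. 307.]
deck rect ((0.5179738998413086, -0.07124939560890198), (0.10849256813526154, 0.18941405415534973), 83.06697845458984)
[[ 0.41741136 -0.11366704]
 [ 0.60544044 -0.13653103]
 [ 0.6185365  -0.02883175]
 [ 0.43050736 -0.00596777]]
cap [313.06217617 295.25906736] [ 14  13  15  16 193] [ 0.45261976 -0.07370099  0.078     ]
red [253.11489362 306.40425532] [0.43373285 0.05199995 0.058     ]
[139 255  54  65 765] ((0.48371046781539917, 0.2540779113769531), (0.12070506066083908, 0.08545602858066559), 25.914918899536133)
[[0.41075307 0.26613316]
 [0.44810042 0.18927023]
 [0.55666786 0.24202266]
 [0.5193205  0.3188856 ]]
wash [0.67813697 0.03065447 0.15      ]
drop [ 0.63425691 -0.18227083  0.09      ]
loupe [ 0.53725655 -0.1792428   0.031     ]
book [ 0.44899975 -0.38973045  0.014     ]
```

Request:
servo_tool([
  {"delta_pos": [-6, 0, 42], "turn": [0, -0.059, 0]},
  {"delta_pos": [-12, 0, 42], "turn": [0, -0.059, 0]},
  {"delta_pos": [-12, 0, 41], "turn": [0, -0.059, 0]},
  {"delta_pos": [-12, 0, 40], "turn": [0, -0.059, 0]},
  {"delta_pos": [-12, 0, 40], "turn": [0, -0.059, 0]},
], claw=60)

```text
time_s: 0.65
eef_pos: [0.3368, -0.5861, 0.2277]
tool_rot: [-90.3, 0.2, -59.9]
force: [0.8, -0.2, 0.1]
width: 0.0597
```

```bash
cat >> h.py <<'E'
from scipy.spatial.transform import Rotation as Ro
def plan(pos,rpy,n,polar=False):
    s=get_state(); p=np.array(s['eef_pos']); R=Ro.from_euler('xyz',s['tool_rot'],degrees=True)
    T=Ro.from_euler('xyz',rpy,degrees=True); pos=np.array(pos,float)
    rv=(R.inv()*T).as_rotvec()
    P=[p+(pos-p)*k/n for k in range(n+1)]
    if polar:
        a0,a1=[np.arctan2(q[1],q[0]) for q in (p,pos)]; r0,r1=[np.hypot(q[0],q[1]) for q in (p,pos)]
        P=[np.array([(r0+(r1-r0)*k/n)*np.cos(a0+(a1-a0)*k/n),(r0+(r1-r0)*k/n)*np.sin(a0+(a1-a0)*k/n),p[2]+(pos[2]-p[2])*k/n]) for k in range(n+1)]
    for k in range(n):
        Rk=R*Ro.from_rotvec(rv*k/n); d=Rk.inv().apply(P[k+1]-P[k])*1000
        print('{"delta_pos":',np.round(d,1).tolist(),', "turn":',np.round(rv/n,4).tolist(),'}')
E
python3 -c "
from h import *
plan([.452,-.074,.20],[-90,0,-7],14,True)"
```

```text
{"delta_pos": [-16.8, 1.8, 41.9] , "turn": [0.0002, -0.066, -0.0004] }
{"delta_pos": [-16.6, 1.9, 40.9] , "turn": [0.0002, -0.066, -0.0004] }
{"delta_pos": [-16.5, 1.9, 40.0] , "turn": [0.0002, -0.066, -0.0004] }
{"delta_pos": [-16.4, 1.9, 39.0] , "turn": [0.0002, -0.066, -0.0004] }
{"delta_pos": [-16.2, 1.9, 38.1] , "turn": [0.0002, -0.066, -0.0004] }
{"delta_pos": [-16.1, 1.9, 37.2] , "turn": [0.0002, -0.066, -0.0004] }
{"delta_pos": [-16.0, 1.9, 36.2] , "turn": [0.0002, -0.066, -0.0004] }
{"delta_pos": [-15.9, 1.9, 35.3] , "turn": [0.0002, -0.066, -0.0004] }
{"delta_pos": [-15.8, 2.0, 34.3] , "turn": [0.0002, -0.066, -0.0004] }
{"delta_pos": [-15.7, 2.0, 33.4] , "turn": [0.0002, -0.066, -0.0004] }
{"delta_pos": [-15.6, 2.0, 32.4] , "turn": [0.0002, -0.066, -0.0004] }
{"delta_pos": [-15.5, 2.0, 31.5] , "turn": [0.0002, -0.066, -0.0004] }
{"delta_pos": [-15.5, 2.0, 30.5] , "turn": [0.0002, -0.066, -0.0004] }
{"delta_pos": [-15.4, 2.0, 29.6] , "turn": [0.0002, -0.066, -0.0004] }
```

Request:
servo_tool([
  {"delta_pos": [-17, 2, 42], "turn": [0, -0.066, 0]},
  {"delta_pos": [-17, 2, 41], "turn": [0, -0.066, 0]},
  {"delta_pos": [-16, 2, 40], "turn": [0, -0.066, 0]},
  {"delta_pos": [-16, 2, 39], "turn": [0, -0.066, 0]},
  {"delta_pos": [-16, 2, 38], "turn": [0, -0.066, 0]},
])

```text
time_s: 1.15
eef_pos: [0.4502, -0.3922, 0.216]
tool_rot: [-90.1, 0.2, -40.2]
force: [0.7, -0.6, 0.9]
width: 0.0597
```

Request:
servo_tool([
  {"delta_pos": [-16, 2, 37], "turn": [0, -0.066, 0]},
  {"delta_pos": [-16, 2, 36], "turn": [0, -0.066, 0]},
  {"delta_pos": [-16, 2, 35], "turn": [0, -0.066, 0]},
  {"delta_pos": [-16, 2, 34], "turn": [0, -0.066, 0]},
  {"delta_pos": [-14, 2, 30], "turn": [0, -0.06, 0]},
])

```text
time_s: 1.65
eef_pos: [0.4795, -0.1968, 0.2053]
tool_rot: [-90.0, 0.2, -20.6]
force: [0.9, 0.6, 0.7]
width: 0.0594
```

```bash
python3 -c "
from h import *
plan([.452,-.074,.20],[-90,0,-7],4,False)"
```

```text
{"delta_pos": [-17.2, 1.4, 26.3] , "turn": [-0.0002, -0.0593, -0.0008] }
{"delta_pos": [-15.6, 1.4, 27.3] , "turn": [-0.0002, -0.0593, -0.0008] }
{"delta_pos": [-14.0, 1.3, 28.2] , "turn": [-0.0002, -0.0593, -0.0008] }
{"delta_pos": [-12.3, 1.3, 29.0] , "turn": [-0.0002, -0.0593, -0.0008] }
```

Request:
servo_tool([
  {"delta_pos": [-17, 1, 27], "turn": [0, -0.06, 0]},
  {"delta_pos": [-16, 1, 27], "turn": [0, -0.06, 0]},
  {"delta_pos": [-14, 1, 28], "turn": [0, -0.06, 0]},
  {"delta_pos": [-12, 1, 29], "turn": [0, -0.06, 0]},
  {"delta_pos": [0, 0, 0], "turn": [0, 0, 0]},
])

```text
time_s: 2.15
eef_pos: [0.4499, -0.0644, 0.2012]
tool_rot: [-89.8, 0.2, -5.8]
force: [0.7, -0.1, -1.2]
width: 0.0598
```

```bash
python3 -c "
from h import *
s,_=snap('wrist','w1.png');snap('top','t1.png'); print(s['eef_pos'],s['tool_rot'],s['joint_pos'])
print(proj('wrist',[.4526,-.0737,.078],s),proj('wrist',[.588,-.0797,.142],s))"
```

```text
[ 0.44991972 -0.06444491  0.20124942] [-89.8446007    0.1858299   -5.75339509] [ 18.95570099  20.03547986 -23.07898697 126.6641913   13.00393151
  35.65383274 -19.26444876]
[326.7508059  241.38989305] [566.89894238 260.02281418]
```

View pics/w1.png

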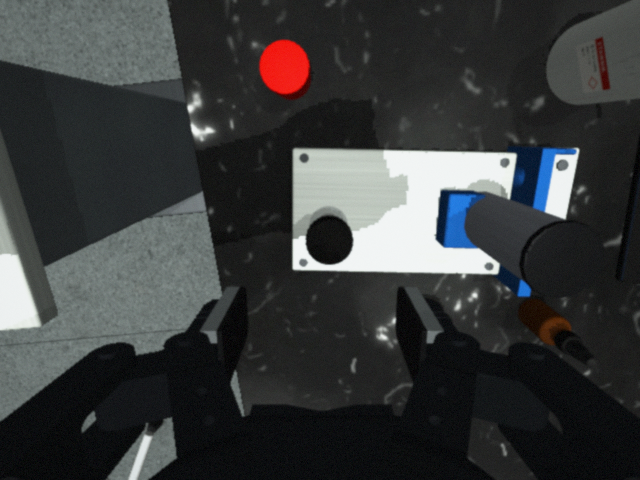

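Wrist view: the tube's black cap is at (330,240), and the deck spans roughly (293–517, 148–272). The post leans away at the right. I'll measure the deck and the cap from this view.

```bash
cat > m2.py <<'E'
from h import *
import sys
s=dict(eef_pos=[ 0.44991972,-0.06444491,0.20124942],tool_rot=[-89.8446007,0.1858299,-5.75339509])
im=cv2.imread('pics/w1.png'); hsv=cv2.cvtColor(im,cv2.COLOR_BGR2HSV)
w=((hsv[...,2]>120)&(hsv[...,1]<60)).astype(np.uint8); w[:, :270]=0; w[:,520:]=0; w[290:]=0; w[:140]=0
w=cv2.morphologyEx(w,cv2.MORPH_OPEN,np.ones((5,5)))
top=[];bot=[];left=[]
for u in range(300,420,4):
    v=np.flatnonzero(w[:,u]); top.append(onz('wrist',(u,v[0]-.5),.02,s)[:2]); bot.append(onz('wrist',(u,v[-1]+.5),.02,s)[:2])
for v in range(155,268,4):
    u=np.flatnonzero(w[v]); left.append(onz('wrist',(u[0]-.5,v),.02,s)[:2])
def ang(a): 
    vx,vy,x,y=cv2.fitLine(np.array(a,np.float32),cv2.DIST_HUBER,0,.001,.001).ravel(); return np.degrees(np.arctan2(vy,vx)),np.array([x,y]),np.array([vx,vy])
T,B,L=ang(top),ang(bot),ang(left); print(T[0],B[0],L[0])
a=np.radians((T[0]+B[0])/2); ex=np.array([np.cos(a),np.sin(a)]); ey=np.array([-ex[1],ex[0]])
print('width',(T[1]-B[1])@ey)
c=(T[1]@ey+B[1]@ey)/2; x0=L[1]@ex
# include left line offset at centre
print('stand origin',(x0+.165)*ex+c*ey,'yaw',np.degrees(a))
k=((hsv[...,2]<60)).astype(np.uint8); k[:205]=0;k[272:]=0;k[:,:300]=0;k[:,360:]=0
n,l,st,ce=cv2.connectedComponentsWithStats(k); i=np.argmax(st[1:,4])+1; print(st[i],ce[i])
cn=max(cv2.findContours((l==i).astype(np.uint8),0,1)[0],key=len)
(e,r)=cv2.minEnclosingCircle(cn); print(e,r,onz('wrist',e,.078,s),onz('wrist',ce[i],.078,s))
print('cap diam', np.linalg.norm(onz('wrist',(e[0]+r,e[1]),.078,s)-onz('wrist',(e[0]-r,e[1]),.078,s)))
E
python3 m2.py
```

```text
-6.4297686 -7.0675607 82.37616
width 0.10966728
stand origin [ 0.58782583 -0.07987732] yaw -6.7486644
[ 307  215   45   49 1748] [328.78032037 239.38329519]
(328.9473571777344, 239.13157653808594) 24.210128784179688 [ 0.45437857 -0.07213744  0.078     ] [ 0.45423767 -0.07231708  0.078     ]
cap diam 0.03567942161942427
```

```bash
python3 -c "
from h import *
plan([.4535,-.073,.033],[-90,0,-7],6,False)"
```

```text
{"delta_pos": [0.6, 28.0, -0.9] , "turn": [-0.0003, 0.0026, -0.0004] }
{"delta_pos": [0.6, 28.0, -0.9] , "turn": [-0.0003, 0.0026, -0.0004] }
{"delta_pos": [0.6, 28.0, -0.9] , "turn": [-0.0003, 0.0026, -0.0004] }
{"delta_pos": [0.6, 28.0, -0.8] , "turn": [-0.0003, 0.0026, -0.0004] }
{"delta_pos": [0.6, 28.0, -0.8] , "turn": [-0.0003, 0.0026, -0.0004] }
{"delta_pos": [0.6, 28.0, -0.8] , "turn": [-0.0003, 0.0026, -0.0004] }
```

Request:
servo_tool([
  {"delta_pos": [1, 28, -2], "turn": [0, 0.01, 0]},
  {"delta_pos": [1, 28, -1], "turn": [0, 0, 0]},
  {"delta_pos": [1, 28, -1], "turn": [0, 0, 0]},
  {"delta_pos": [0, 20, 0], "turn": [0, 0, 0]},
  {"delta_pos": [0, 0, 0], "turn": [0, 0, 0]},
])

```text
time_s: 2.75
eef_pos: [0.4568, -0.0793, 0.0947]
tool_rot: [-90.1, -0.2, -7.5]
force: [-0.1, 0.8, -1.0]
width: 0.06
```

```bash
python3 -c "
from h import *
plan([.4535,-.073,.033],[-90,0,-7],4,False)
s,_=snap('wrist','w2.png')"
```

```text
{"delta_pos": [-1.1, 15.4, 1.5] , "turn": [0.0004, -0.002, 0.0007] }
{"delta_pos": [-1.1, 15.4, 1.5] , "turn": [0.0004, -0.002, 0.0007] }
{"delta_pos": [-1.0, 15.4, 1.5] , "turn": [0.0004, -0.002, 0.0007] }
{"delta_pos": [-1.0, 15.4, 1.5] , "turn": [0.0004, -0.002, 0.0007] }
```

View pics/w2.png

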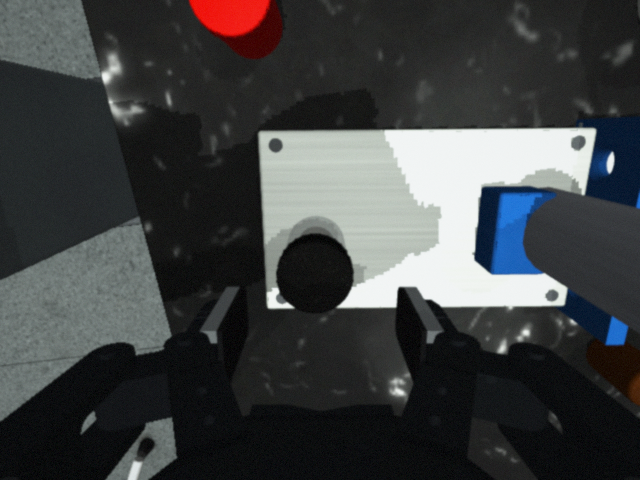

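The cap, at (315,273), is centred between the jaws. I'll descend.

Request:
servo_tool([
  {"delta_pos": [-1, 15, 2], "turn": [0, 0, 0]},
  {"delta_pos": [-1, 15, 2], "turn": [0, 0, 0]},
  {"delta_pos": [-1, 15, 1], "turn": [0, 0, 0]},
  {"delta_pos": [-1, 14, 1], "turn": [0, 0, 0]},
  {"delta_pos": [0, 0, 0], "turn": [0, 0, 0]},
])

```text
time_s: 3.3
eef_pos: [0.4588, -0.0776, 0.04]
tool_rot: [-90.2, -0.7, -8.0]
force: [0.3, 0.7, 2.3]
width: 0.0602
```

Request:
servo_tool([
  {"delta_pos": [0, 0, 0], "turn": [0, 0, 0]},
  {"delta_pos": [0, 0, 0], "turn": [0, 0, 0]},
  {"delta_pos": [0, 0, 0], "turn": [0, 0, 0]},
  {"delta_pos": [0, 0, 0], "turn": [0, 0, 0]},
  {"delta_pos": [0, 0, 0], "turn": [0, 0, 0]},
], claw=25, newtons=30)

```text
time_s: 3.8
eef_pos: [0.4608, -0.0794, 0.0438]
tool_rot: [-90.2, -1.0, -8.1]
force: [-0.6, 0.8, -1.4]
width: 0.0357
```

Request:
servo_tool([
  {"delta_pos": [0, -10, 0], "turn": [0, 0, 0]},
  {"delta_pos": [0, -20, 0], "turn": [0, 0, 0.01]},
  {"delta_pos": [0, -25, 0], "turn": [0, 0, 0.01]},
  {"delta_pos": [0, -20, -10], "turn": [0, 0, 0]},
  {"delta_pos": [0, 0, -25], "turn": [0, 0, 0]},
])

```text
time_s: 4.3
eef_pos: [0.4552, -0.111, 0.1242]
tool_rot: [-90.2, 0.2, -7.7]
force: [0.6, 0.4, -1.9]
width: 0.0356
```

```bash
python3 -c "
from h import *
plan([.46,-.225,.11],[-90,0,-12],5,False)
s,_=snap('wrist','w3.png'); print(s['joint_pos'])"
```

```text
{"delta_pos": [4.0, 2.9, -22.5] , "turn": [0.0007, 0.0148, -0.0007] }
{"delta_pos": [4.4, 2.9, -22.4] , "turn": [0.0007, 0.0148, -0.0007] }
{"delta_pos": [4.7, 2.9, -22.3] , "turn": [0.0007, 0.0148, -0.0007] }
{"delta_pos": [5.0, 2.9, -22.3] , "turn": [0.0007, 0.0148, -0.0007] }
{"delta_pos": [5.3, 2.8, -22.2] , "turn": [0.0007, 0.0148, -0.0007] }
[ 20.06175425  28.04769604 -18.48647794 129.28171188  20.64468382
  25.60067293 -22.92825236]
```

View pics/w3.png

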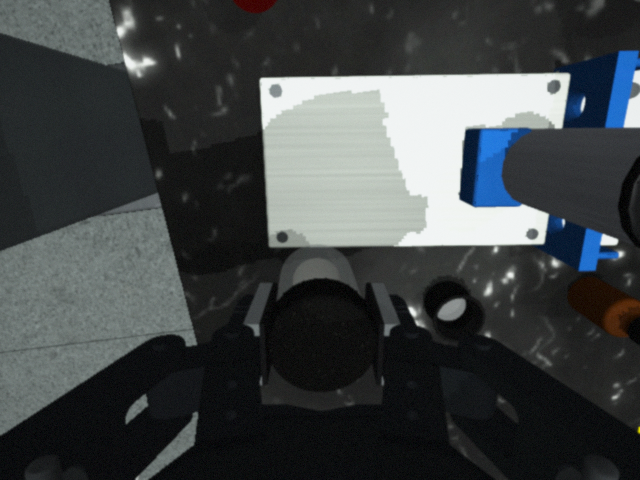

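The tube is held upright between the pads, cap at (322,335). The loupe at (453,305) is clear.

Request:
servo_tool([
  {"delta_pos": [3, 3, -23], "turn": [0, 0.01, 0]},
  {"delta_pos": [3, 3, -23], "turn": [0, 0.01, 0]},
  {"delta_pos": [3, 3, -23], "turn": [0, 0.01, 0]},
  {"delta_pos": [3, 3, -23], "turn": [0, 0.01, 0]},
  {"delta_pos": [3, 10, -20], "turn": [0, 0.01, 0]},
])

```text
time_s: 4.85
eef_pos: [0.4499, -0.2325, 0.1063]
tool_rot: [-90.4, 0.1, -10.9]
force: [1.0, -0.9, -1.1]
width: 0.0352
```

```bash
python3 -c "
from h import *
plan([.46,-.23,.03],[-90,0,-12],4,False)
s,_=snap('wrist','w4.png'); print(s['joint_pos'])"
```

```text
{"delta_pos": [2.4, 19.1, 1.2] , "turn": [0.0019, 0.0047, -0.0005] }
{"delta_pos": [2.4, 19.1, 1.2] , "turn": [0.0019, 0.0047, -0.0005] }
{"delta_pos": [2.4, 19.1, 1.2] , "turn": [0.0019, 0.0047, -0.0005] }
{"delta_pos": [2.4, 19.1, 1.2] , "turn": [0.0019, 0.0047, -0.0005] }
[ 33.05444353  31.46589542 -17.51991434 125.49556386  22.1142723
  25.97480643 -13.00852094]
```

View pics/w4.png

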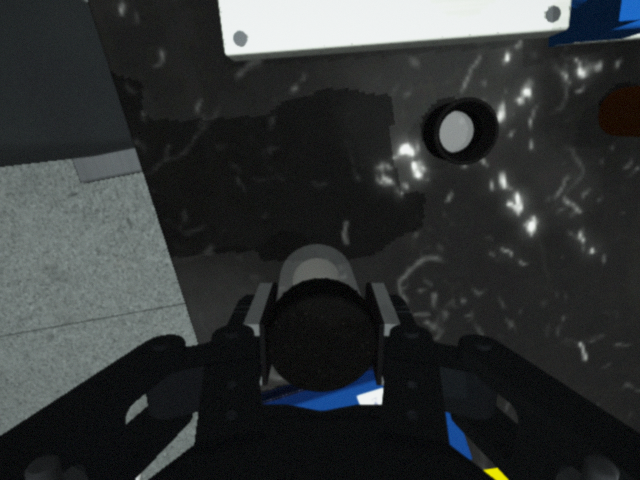

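Request:
servo_tool([
  {"delta_pos": [1, 20, 0], "turn": [0.005, 0, 0]},
  {"delta_pos": [1, 20, 0], "turn": [0, 0, 0]},
  {"delta_pos": [1, 18, 0], "turn": [0, 0, 0]},
  {"delta_pos": [1, 12, 0], "turn": [0, 0, 0]},
  {"delta_pos": [0, 2, 0], "turn": [0, 0, 0]},
])

```text
time_s: 5.4
eef_pos: [0.4516, -0.2395, 0.0327]
tool_rot: [-90.3, 0.2, -11.5]
force: [0.2, 0.6, 0.1]
width: 0.0358
```

Request:
servo_tool([
  {"delta_pos": [0, 4, 0], "turn": [0.005, 0, 0]},
  {"delta_pos": [0, 4, 0], "turn": [0, 0, 0]},
  {"delta_pos": [0, 3, 0], "turn": [0, 0, 0]},
])

```text
time_s: 5.7
eef_pos: [0.4522, -0.2394, 0.0225]
tool_rot: [-90.0, 0.1, -11.5]
force: [-0.0, -0.2, -1.3]
width: 0.0355
```

Request:
servo_tool([
  {"delta_pos": [0, 3, 0], "turn": [0, 0, 0]},
  {"delta_pos": [0, 2, 0], "turn": [0, 0, 0]},
])

```text
time_s: 5.9
eef_pos: [0.45, -0.2391, 0.0199]
tool_rot: [-90.1, 0.2, -11.5]
force: [-5.3, 4.2, 41.9]
width: 0.0361
```

Request:
servo_tool([
  {"delta_pos": [0, -1, 0], "turn": [0, 0, 0]},
  {"delta_pos": [0, 0, 0], "turn": [0, 0, 0]},
])

```text
time_s: 6.1
eef_pos: [0.4502, -0.2391, 0.0223]
tool_rot: [-90.2, 0.1, -11.4]
force: [-0.8, 0.1, -0.6]
width: 0.0358
```

Request:
servo_tool([
  {"delta_pos": [0, 0, 0], "turn": [0, 0, 0]},
  {"delta_pos": [0, 0, 0], "turn": [0, 0, 0]},
  {"delta_pos": [0, 0, 0], "turn": [0, 0, 0]},
], claw=60)

```text
time_s: 6.4
eef_pos: [0.4506, -0.2393, 0.0225]
tool_rot: [-90.2, 0.0, -11.5]
force: [-0.7, -0.2, 0.8]
width: 0.0598
```

```bash
python3 -c "
from h import *
s,_=snap('wrist','w5.png')"
```

```text
(no output)
```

View pics/w5.png

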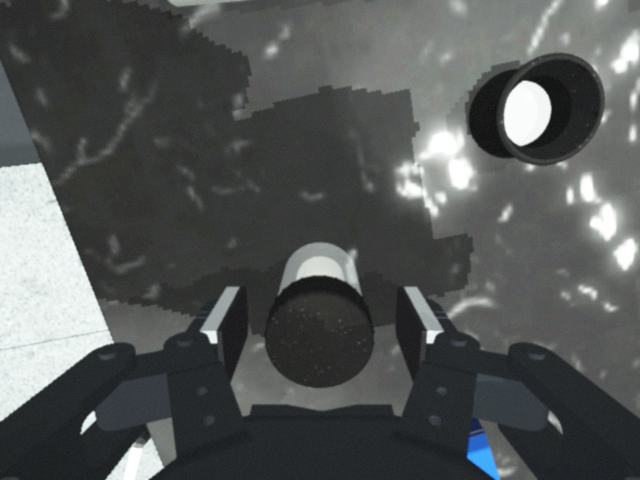

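The tube is released and standing, cap at (320,332), with both pads clear. I'll lift and head for the U-bolt.

Request:
servo_tool([
  {"delta_pos": [0, -20, 0], "turn": [0, 0, 0]},
  {"delta_pos": [0, -35, 0], "turn": [0, 0, 0]},
  {"delta_pos": [0, -45, 0], "turn": [0, 0, 0]},
  {"delta_pos": [0, -45, 0], "turn": [0, 0, 0]},
  {"delta_pos": [0, -30, 0], "turn": [0, 0, 0]},
])

```text
time_s: 6.95
eef_pos: [0.4491, -0.2372, 0.1982]
tool_rot: [-90.0, 0.7, -11.3]
force: [1.2, 0.1, -0.0]
width: 0.0599
```

```bash
python3 -c "
from h import *
plan([.44,.20,.20],[-90,0,26],12,True)
snap('side','s2.png')
a=cv2.imread('pics/s2.png'); cv2.imwrite('pics/s2c.png',cv2.resize(a[140:420,190:420],None,fx=2,fy=2))"
```

```text
{"delta_pos": [7.5, -0.2, 37.8] , "turn": [-0.0004, -0.0543, -0.001] }
{"delta_pos": [6.7, -0.2, 37.8] , "turn": [-0.0004, -0.0543, -0.001] }
{"delta_pos": [5.8, -0.2, 37.8] , "turn": [-0.0004, -0.0543, -0.001] }
{"delta_pos": [5.0, -0.2, 37.8] , "turn": [-0.0004, -0.0543, -0.001] }
{"delta_pos": [4.1, -0.1, 37.7] , "turn": [-0.0004, -0.0543, -0.001] }
{"delta_pos": [3.3, -0.1, 37.7] , "turn": [-0.0004, -0.0543, -0.001] }
{"delta_pos": [2.5, -0.1, 37.6] , "turn": [-0.0004, -0.0543, -0.001] }
{"delta_pos": [1.6, -0.1, 37.5] , "turn": [-0.0004, -0.0543, -0.001] }
{"delta_pos": [0.8, -0.1, 37.3] , "turn": [-0.0004, -0.0543, -0.001] }
{"delta_pos": [-0.0, -0.1, 37.2] , "turn": [-0.0004, -0.0543, -0.001] }
{"delta_pos": [-0.8, -0.1, 37.0] , "turn": [-0.0004, -0.0543, -0.001] }
{"delta_pos": [-1.6, -0.1, 36.8] , "turn": [-0.0004, -0.0543, -0.001] }
```

View pics/s2c.png

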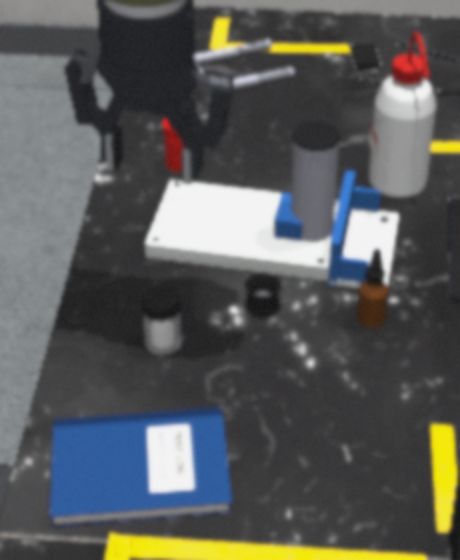

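The tube stands upright on the bench. Moving to the U-bolt.

Request:
servo_tool([
  {"delta_pos": [5, -1, 37], "turn": [0, -0.055, 0]},
  {"delta_pos": [4, -1, 38], "turn": [0, -0.055, 0]},
  {"delta_pos": [4, 0, 38], "turn": [0, -0.055, 0]},
  {"delta_pos": [4, 0, 38], "turn": [0, -0.055, 0]},
  {"delta_pos": [4, 0, 38], "turn": [0, -0.055, 0]},
])

```text
time_s: 7.5
eef_pos: [0.4899, -0.0537, 0.205]
tool_rot: [-90.2, 0.1, 4.1]
force: [0.7, -0.8, 0.1]
width: 0.0601
```

Request:
servo_tool([
  {"delta_pos": [3, 0, 38], "turn": [0, -0.055, 0]},
  {"delta_pos": [2, 0, 38], "turn": [0, -0.055, 0]},
  {"delta_pos": [2, 0, 38], "turn": [0, -0.055, 0]},
  {"delta_pos": [1, 0, 37], "turn": [0, -0.055, 0]},
  {"delta_pos": [0, 0, 36], "turn": [0, -0.055, 0]},
], claw=40)

```text
time_s: 8.0
eef_pos: [0.4633, 0.1385, 0.2027]
tool_rot: [-90.1, 0.2, 20.5]
force: [-0.2, -0.5, -0.1]
width: 0.04
```

```bash
python3 -c "
from h import *
plan([.435,.19,.19],[-90,0,26],2,False)
s,_=snap('wrist','w6.png'); print(s['eef_pos'],s['tool_rot'],s['joint_pos'])"
```

```text
{"delta_pos": [-4.2, 6.3, 29.1] , "turn": [0.001, -0.0481, -0.0015] }
{"delta_pos": [-2.8, 6.3, 29.3] , "turn": [0.001, -0.0481, -0.0015] }
[0.4632896  0.13849182 0.20271778] [-90.11849672   0.16588133  20.48807216] [  2.81830638  23.60081757 -35.07711745 122.71681117  21.22929676
  39.76212414 -26.12371872]
```

View pics/w6.png

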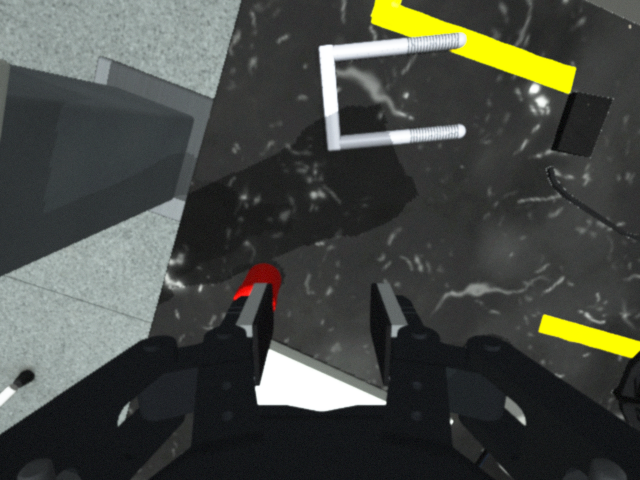

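U-bolt: the crown runs from (326,45) to (334,150), and the leg tips are at (465,42) and (465,131). Measuring it.

```bash
cat > m3.py <<'E'
from h import *
import sys
def ub(fn,s,box,z=.010,thr=110):
    im=cv2.imread('pics/'+fn); hsv=cv2.cvtColor(im,cv2.COLOR_BGR2HSV)
    v=((hsv[...,2]>thr)&(hsv[...,1]<45)).astype(np.uint8); m=np.zeros_like(v); x0,y0,x1,y1=box; m[y0:y1,x0:x1]=v[y0:y1,x0:x1]
    m=cv2.morphologyEx(m,cv2.MORPH_CLOSE,np.ones((3,3)))
    n,l,st,ce=cv2.connectedComponentsWithStats(m); i=np.argmax(st[1:,4])+1
    d=np.array([onz('wrist',p,z,s)[:2] for p in np.argwhere(l==i)[:,::-1]],np.float32)
    r=cv2.minAreaRect(d); b=cv2.boxPoints(r); print(st[i],r); print(b)
    return b
if __name__=='__main__':
    s=dict(eef_pos=[0.4632896,0.13849182,0.20271778],tool_rot=[-90.11849672,0.16588133,20.48807216])
    for z in (.006,.012): ub('w6.png',s,(310,25,480,165),z)
E
python3 m3.py
```

```text
[ 318   26  148  125 5908] ((0.48281988501548767, 0.25798550248146057), (0.12093018740415573, 0.09501603990793228), 26.228395462036133)
[[0.40758413 0.2738795 ]
 [0.4495765  0.18864635]
 [0.55805564 0.2420915 ]
 [0.5160633  0.32732466]]
[ 318   26  148  125 5908] ((0.48205357789993286, 0.2570075988769531), (0.11878354847431183, 0.09332931041717529), 26.22832679748535)
[[0.40815336 0.27261952]
 [0.44940016 0.18889938]
 [0.5559538  0.24139568]
 [0.51470697 0.3251158 ]]
```

Run:
```python
from m3 import *
s=dict(eef_pos=[0.4632896,0.13849182,0.20271778],tool_rot=[-90.11849672,0.16588133,20.48807216])
ub('w6.png',s,(310,33,480,165),.008); ub('w6.png',s,(310,33,480,165),.008,150)
im=cv2.imread('pics/w6.png'); cv2.imwrite('pics/w6c.png',cv2.resize(im[15:165,300:490],None,fx=4,fy=4))
```

```text
[ 318   33  148  118 5893] ((0.48372191190719604, 0.25531017780303955), (0.12021466344594955, 0.08921580761671066), 26.228361129760742)
[[0.41008878 0.26876083]
 [0.44951773 0.18873069]
 [0.55735505 0.24185953]
 [0.5179261  0.32188967]]
[ 319   33  147  117 4826] ((0.48503831028938293, 0.25336331129074097), (0.12017718702554703, 0.08361075073480606), 25.7685546875)
[[0.41275072 0.26488873]
 [0.4490994  0.18959244]
 [0.5573259  0.24183789]
 [0.52097726 0.3171342 ]]
```

View pics/w6c.png

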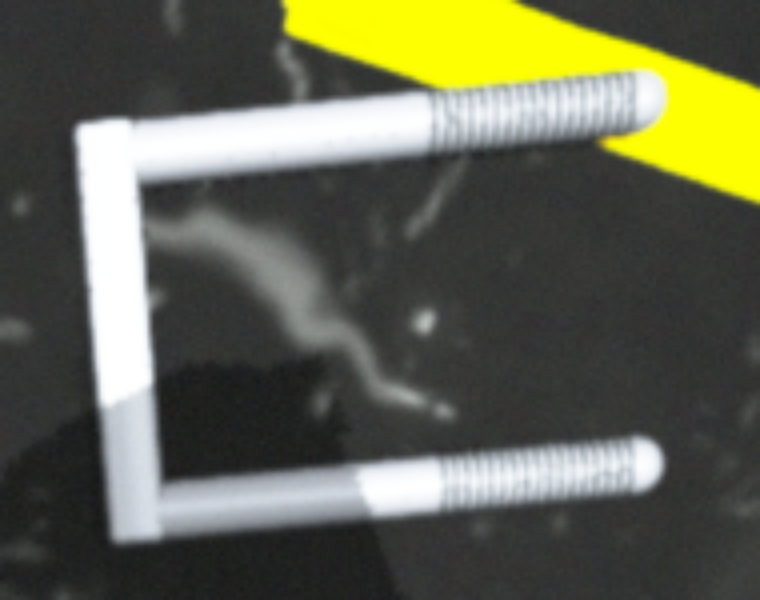

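Crown middle ≈ (0.436, 0.230), yaw ≈ 25.9°; the size measures 120×84, as given. Approaching above the crown with the opening at 40.

```bash
python3 -c "
from h import *
plan([.436,.230,.08],[-90,0,26],5,False)"
```

```text
{"delta_pos": [1.4, 24.7, 17.7] , "turn": [-0.0003, -0.0173, -0.0002] }
{"delta_pos": [1.7, 24.7, 17.7] , "turn": [-0.0003, -0.0173, -0.0002] }
{"delta_pos": [2.0, 24.7, 17.7] , "turn": [-0.0003, -0.0173, -0.0002] }
{"delta_pos": [2.3, 24.7, 17.6] , "turn": [-0.0003, -0.0173, -0.0002] }
{"delta_pos": [2.6, 24.7, 17.6] , "turn": [-0.0003, -0.0173, -0.0002] }
```

Request:
servo_tool([
  {"delta_pos": [1, 25, 18], "turn": [0, -0.018, 0]},
  {"delta_pos": [2, 25, 18], "turn": [0, -0.018, 0]},
  {"delta_pos": [2, 25, 18], "turn": [0, -0.018, 0]},
  {"delta_pos": [2, 25, 18], "turn": [0, -0.018, 0]},
  {"delta_pos": [2, 22, 16], "turn": [0, -0.018, 0]},
])

```text
time_s: 8.55
eef_pos: [0.4358, 0.2328, 0.0785]
tool_rot: [-89.9, -0.2, 26.3]
force: [0.6, -0.6, 0.0]
width: 0.0398
```

```bash
python3 -c "
from h import *
plan([.436,.230,.03],[-90,0,26],3,False)
s,_=snap('wrist','w7.png'); print(s['eef_pos'],s['tool_rot'],s['joint_pos'])"
```

```text
{"delta_pos": [-0.4, 16.2, -0.9] , "turn": [-0.0006, 0.0019, 0.0013] }
{"delta_pos": [-0.4, 16.2, -0.9] , "turn": [-0.0006, 0.0019, 0.0013] }
{"delta_pos": [-0.4, 16.2, -0.9] , "turn": [-0.0006, 0.0019, 0.0013] }
[0.43577482 0.23281399 0.07853021] [-89.89892611  -0.22873275  26.32253019] [-17.28758733  34.73908162 -24.73077285 127.84295872  35.9524156
  23.86132247 -45.1922806 ]
```

View pics/w7.png

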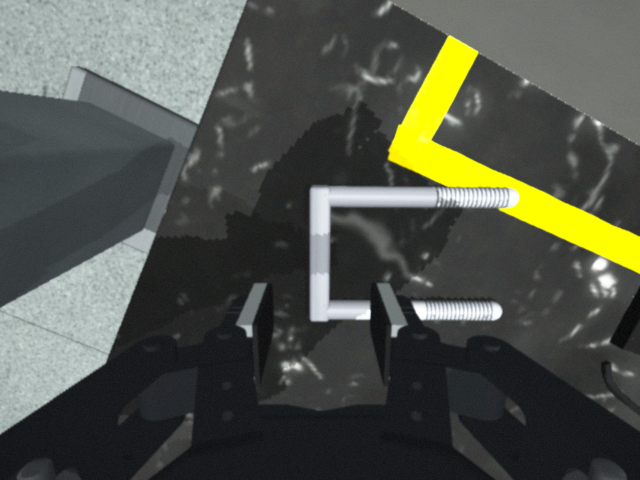

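The jaws straddle the crown: pads at u≈258 and 385, crown at u=320, parallel. Descending.

Request:
servo_tool([
  {"delta_pos": [0, 16, -1], "turn": [0, 0, 0]},
  {"delta_pos": [0, 16, -1], "turn": [0, 0, 0]},
  {"delta_pos": [0, 14, -1], "turn": [0, 0, 0]},
  {"delta_pos": [0, 8, 0], "turn": [0, 0, 0]},
  {"delta_pos": [0, 4, 0], "turn": [0, 0, 0]},
], claw=30, newtons=80)

```text
time_s: 9.1
eef_pos: [0.4349, 0.2325, 0.0153]
tool_rot: [-89.8, 0.0, 26.6]
force: [-0.1, 0.2, 0.2]
width: 0.0301
```

```bash
python3 -c "
from h import *
plan([.436,.230,.006],[-90,0,26],2,False)"
```

```text
{"delta_pos": [-0.1, 4.6, -1.4] , "turn": [-0.0019, 0.0055, -0.0004] }
{"delta_pos": [-0.1, 4.6, -1.4] , "turn": [-0.0019, 0.0055, -0.0004] }
```

Request:
servo_tool([
  {"delta_pos": [0, 5, -1], "turn": [-0.003, 0.006, 0]},
  {"delta_pos": [0, 5, -1], "turn": [0, 0, 0]},
  {"delta_pos": [0, 2, 0], "turn": [0, 0, 0]},
])

```text
time_s: 9.4
eef_pos: [0.4366, 0.2303, 0.0032]
tool_rot: [-90.0, -0.0, 26.2]
force: [-0.4, 0.8, 0.7]
width: 0.0301
```

Request:
servo_tool([
  {"delta_pos": [0, 0, 0], "turn": [0, 0, 0]},
  {"delta_pos": [0, 0, 0], "turn": [0, 0, 0]},
  {"delta_pos": [0, 0, 0], "turn": [0, 0, 0]},
  {"delta_pos": [0, 0, 0], "turn": [0, 0, 0]},
], claw=5)

```text
time_s: 9.8
eef_pos: [0.4369, 0.2301, 0.0039]
tool_rot: [-90.0, -0.1, 26.2]
force: [-1.2, -0.2, -1.4]
width: 0.0093
```

Request:
servo_tool([
  {"delta_pos": [0, -8, 0], "turn": [0, 0, 0]},
  {"delta_pos": [0, -15, 0], "turn": [0, 0, 0]},
  {"delta_pos": [0, -15, 0], "turn": [0, 0, 0]},
])

```text
time_s: 10.1
eef_pos: [0.4355, 0.2297, 0.0423]
tool_rot: [-90.1, 0.2, 26.2]
force: [0.2, 0.9, -1.9]
width: 0.0089
```

```bash
python3 -c "
from h import *
s,_=snap('wrist','w8.png'); print(s['eef_pos'],s['tool_rot'],s['width'],s['force'])"
```

```text
[0.43550302 0.22966614 0.04233673] [-90.05013019   0.16486333  26.24061296] 0.008855692185866477 [ 0.21536358  0.89138727 -1.92054968]
```

View pics/w8.png

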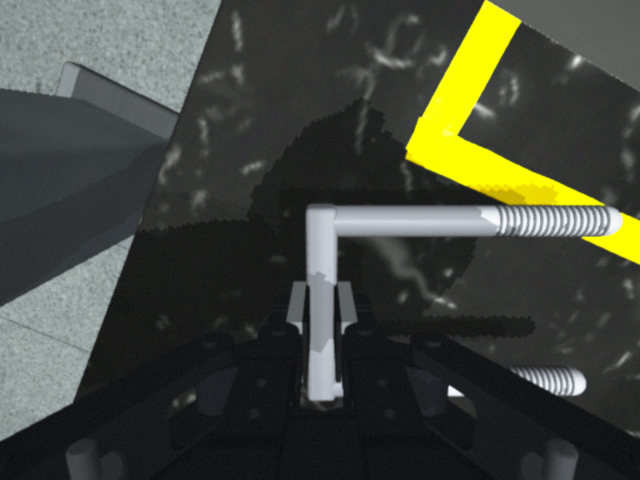

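```bash
cat >> h.py <<'E'
def upts(s,droop=0,oz=.0021):
    # u-bolt points, tool frame: tool x=ubolt x, tool y=down, tool z=ubolt y
    R=Ro.from_euler('xyz',s['tool_rot'],degrees=True)
    out=[]
    for x,y in [(0,39),(0,-39),(115,36),(115,-36)]:
        a=np.radians(droop); out.append(R.apply(np.array([x*np.cos(a),x*np.sin(a)-oz*1000,y])/1000)+s['eef_pos'])
    return np.array(out)
E
python3 - <<'E'
from h import *
s=dict(eef_pos=[0.43550302,0.22966614,0.04233673],tool_rot=[-90.05013019,0.16486333,26.24061296])
for d in (0,4,8): print(d,[proj('wrist',p,s).round(0).tolist() for p in upts(s,d)])
E
```

```text
0 [[321.0, 212.0], [321.0, 387.0], [622.0, 220.0], [586.0, 381.0]]
4 [[321.0, 212.0], [321.0, 387.0], [606.0, 215.0], [573.0, 370.0]]
8 [[321.0, 212.0], [321.0, 387.0], [590.0, 211.0], [561.0, 360.0]]
```

Request:
servo_tool([
  {"delta_pos": [0, -20, 0], "turn": [0, 0, 0]},
  {"delta_pos": [0, -30, 0], "turn": [0, 0, 0]},
  {"delta_pos": [0, -30, 0], "turn": [0, 0, 0]},
  {"delta_pos": [0, -10, 0], "turn": [0, 0, 0]},
])

```text
time_s: 10.55
eef_pos: [0.4353, 0.229, 0.1372]
tool_rot: [-90.1, 0.2, 26.2]
force: [-0.1, 0.3, -2.9]
width: 0.0091
```

```bash
python3 -c "
from h import *
plan([.447,-.0635,.13],[-90,0,-6.8],12,True)"
```

```text
{"delta_pos": [-3.3, 0.6, -25.5] , "turn": [0.0002, 0.048, -0.0002] }
{"delta_pos": [-3.4, 0.6, -25.4] , "turn": [0.0002, 0.048, -0.0002] }
{"delta_pos": [-3.5, 0.6, -25.2] , "turn": [0.0002, 0.048, -0.0002] }
{"delta_pos": [-3.7, 0.6, -25.0] , "turn": [0.0002, 0.048, -0.0002] }
{"delta_pos": [-3.8, 0.6, -24.8] , "turn": [0.0002, 0.048, -0.0002] }
{"delta_pos": [-3.8, 0.6, -24.6] , "turn": [0.0002, 0.048, -0.0002] }
{"delta_pos": [-3.9, 0.6, -24.4] , "turn": [0.0002, 0.048, -0.0002] }
{"delta_pos": [-4.0, 0.6, -24.2] , "turn": [0.0002, 0.048, -0.0002] }
{"delta_pos": [-4.1, 0.6, -24.0] , "turn": [0.0002, 0.048, -0.0002] }
{"delta_pos": [-4.2, 0.6, -23.8] , "turn": [0.0002, 0.048, -0.0002] }
{"delta_pos": [-4.3, 0.6, -23.6] , "turn": [0.0002, 0.048, -0.0002] }
{"delta_pos": [-4.4, 0.6, -23.4] , "turn": [0.0002, 0.048, -0.0002] }
```

Request:
servo_tool([
  {"delta_pos": [-3, 0, -26], "turn": [0, 0.05, 0]},
  {"delta_pos": [-3, 0, -26], "turn": [0, 0.05, 0]},
  {"delta_pos": [-3, 0, -26], "turn": [0, 0.05, 0]},
  {"delta_pos": [-4, 0, -25], "turn": [0, 0.05, 0]},
  {"delta_pos": [-4, 0, -25], "turn": [0, 0.05, 0]},
])

```text
time_s: 11.05
eef_pos: [0.4653, 0.103, 0.1375]
tool_rot: [-89.9, -0.1, 11.7]
force: [-0.1, 0.2, -2.0]
width: 0.0097
```

```bash
python3 -c "
from h import *
plan([.447,-.0635,.13],[-90,0,-6.8],7,True)"
```

```text
{"delta_pos": [-3.9, 1.0, -24.3] , "turn": [-0.0003, 0.0461, 0.0003] }
{"delta_pos": [-4.0, 1.0, -24.1] , "turn": [-0.0003, 0.0461, 0.0003] }
{"delta_pos": [-4.1, 1.0, -23.9] , "turn": [-0.0003, 0.0461, 0.0003] }
{"delta_pos": [-4.2, 1.0, -23.7] , "turn": [-0.0003, 0.0461, 0.0003] }
{"delta_pos": [-4.3, 1.0, -23.5] , "turn": [-0.0003, 0.0461, 0.0003] }
{"delta_pos": [-4.5, 1.1, -23.3] , "turn": [-0.0003, 0.0461, 0.0003] }
{"delta_pos": [-4.6, 1.1, -23.1] , "turn": [-0.0003, 0.0461, 0.0003] }
```

Request:
servo_tool([
  {"delta_pos": [-7, 0, -25], "turn": [0, 0.046, 0]},
  {"delta_pos": [-7, 0, -25], "turn": [0, 0.046, 0]},
  {"delta_pos": [-5, 0, -24], "turn": [0, 0.046, 0]},
  {"delta_pos": [-4, 0, -24], "turn": [0, 0.046, 0]},
  {"delta_pos": [-4, 0, -22], "turn": [0, 0.04, 0]},
])

```text
time_s: 11.55
eef_pos: [0.4502, -0.0259, 0.1343]
tool_rot: [-89.9, 0.0, -1.8]
force: [-0.4, 1.4, -2.2]
width: 0.0095
```

```bash
python3 -c "
from h import *
plan([.450,-.0635,.12],[-90,0,-6.8],3,False)"
```

```text
{"delta_pos": [0.3, 4.8, -12.5] , "turn": [-0.0004, 0.0289, -0.0001] }
{"delta_pos": [0.7, 4.8, -12.5] , "turn": [-0.0004, 0.0289, -0.0001] }
{"delta_pos": [1.1, 4.8, -12.5] , "turn": [-0.0004, 0.0289, -0.0001] }
```

The right leg tip is close to the post cap, so I'll raise before moving sideways.

Request:
servo_tool([
  {"delta_pos": [-3, -20, 0], "turn": [0, 0, 0]},
  {"delta_pos": [-1, -18, 0], "turn": [0, 0, 0]},
  {"delta_pos": [0, -3, -13], "turn": [0, 0.03, 0]},
  {"delta_pos": [1, 0, -13], "turn": [0, 0.03, 0]},
  {"delta_pos": [2, 0, -12], "turn": [0, 0.028, 0]},
])

```text
time_s: 12.05
eef_pos: [0.4434, -0.0706, 0.1729]
tool_rot: [-90.1, 0.3, -7.6]
force: [1.2, -0.7, -2.8]
width: 0.0091
```

```bash
python3 -c "
from h import *
s,_=snap('wrist','w9.png'); print(s['eef_pos'],s['tool_rot'],s['width'],s['joint_pos'])
plan([.4808,-.0672,.17],[-90,0,-6.8],2,False)"
```

```text
[ 0.44340468 -0.0706235   0.17292379] [-90.1051625    0.32720287  -7.5931356 ] 0.009131893920430742 [ 22.56574473  23.08002832 -27.53777986 128.70330645  19.79391139
  32.5049602  -27.59994164]
{"delta_pos": [18.2, 1.2, 5.3] , "turn": [0.0015, -0.0089, -0.0032] }
{"delta_pos": [18.3, 1.3, 5.2] , "turn": [0.0015, -0.0089, -0.0032] }
```

View pics/w9.png

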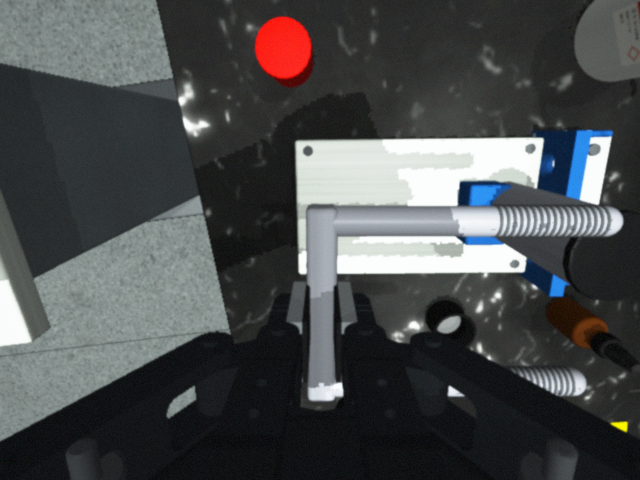

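The U-bolt is held straight, with its left tip at (618,220). I'll re-measure the deck from this view as a second estimate of the stand pose.

Run:
```python
from h import *
s=dict(eef_pos=[0.44340468,-0.0706235,0.17292379],tool_rot=[-90.1051625,0.32720287,-7.5931356])
im=cv2.imread('pics/w9.png'); hsv=cv2.cvtColor(im,cv2.COLOR_BGR2HSV)
w=((hsv[...,2]>125)&(hsv[...,1]<60)).astype(np.uint8)
top=[];bot=[];left=[]
for u in range(320,530,4):
    v=np.flatnonzero(w[125:155,u]); top.append(onz('wrist',(u,125+v[0]-.5),.02,s)[:2])
for u in range(380,500,4):
    v=np.flatnonzero(w[250:285,u]); bot.append(onz('wrist',(u,250+v[-1]+.5),.02,s)[:2])
for v in range(160,265,4):
    u=np.flatnonzero(w[v,285:310]); left.append(onz('wrist',(285+u[0]-.5,v),.02,s)[:2])
def fit(a):
    vx,vy,x,y=cv2.fitLine(np.array(a,np.float32),cv2.DIST_HUBER,0,.001,.001).ravel(); return np.degrees(np.arctan2(vy,vx)),np.array([x,y])
T,B,L=map(fit,(top,bot,left)); print(T[0],B[0],L[0])
a=np.radians(-6.8); ex=np.array([np.cos(a),np.sin(a)]); ey=np.array([-ex[1],ex[0]])
print('w',(T[1]-B[1])@ey,'origin',(L[1]@ex+.165)*ex+(T[1]+B[1])@ey/2*ey)
print('tips',[proj('wrist',p,s).round(0).tolist() for p in upts(s,0)])
```

```text
-6.8132744 -6.8673077 82.8707
w 0.10989750610788628 origin [ 0.58784207 -0.08009897]
tips [[321.0, 212.0], [322.0, 388.0], [622.0, 220.0], [586.0, 381.0]]
```

Both estimates agree: stand at (0.588, −0.080), yaw −6.85°. Moving above crown x = −108 and descending.

Request:
servo_tool([
  {"delta_pos": [18, 2, 6], "turn": [0.002, -0.012, -0.003]},
  {"delta_pos": [18, 4, 6], "turn": [0, -0.004, -0.003]},
  {"delta_pos": [1, 20, 0], "turn": [0, 0, 0]},
  {"delta_pos": [0, 20, 0], "turn": [0, 0, 0]},
])

```text
time_s: 12.5
eef_pos: [0.4848, -0.0686, 0.124]
tool_rot: [-90.1, -0.1, -7.3]
force: [-0.6, 0.1, -2.7]
width: 0.0093
```

```bash
python3 -c "
from h import *
print(get_state()['eef_pos'],get_state()['tool_rot'])
plan([.4806,-.0671,.05],[-90,0,-6.85],4,False)"
```

```text
[ 0.48482195 -0.06859212  0.12402632] [-90.0864465   -0.09808351  -7.29283672]
{"delta_pos": [-1.1, 18.5, 0.3] , "turn": [0.0004, -0.0019, 0.0004] }
{"delta_pos": [-1.1, 18.5, 0.3] , "turn": [0.0004, -0.0019, 0.0004] }
{"delta_pos": [-1.1, 18.5, 0.3] , "turn": [0.0004, -0.0019, 0.0004] }
{"delta_pos": [-1.1, 18.5, 0.2] , "turn": [0.0004, -0.0019, 0.0004] }
```

Request:
servo_tool([
  {"delta_pos": [-2, 18, 1], "turn": [0.001, -0.004, 0]},
  {"delta_pos": [-2, 18, 0], "turn": [0, -0.003, 0]},
  {"delta_pos": [-1, 18, 0], "turn": [0, 0, 0]},
  {"delta_pos": [-1, 14, 0], "turn": [0, 0, 0]},
])

```text
time_s: 12.9
eef_pos: [0.4815, -0.0658, 0.0492]
tool_rot: [-90.0, 0.0, -6.9]
force: [0.6, -1.1, -2.2]
width: 0.0092
```

```bash
python3 -c "
from h import *
s,_=snap('wrist','w10.png'); print(s['eef_pos'],s['tool_rot'])
plan([.4806,-.0671,.030],[-90,0,-6.85],2,False)"
```

```text
[ 0.48149532 -0.06575134  0.04921843] [-8.99606339e+01  1.67621822e-02 -6.88784648e+00]
{"delta_pos": [0.1, 8.8, -0.9] , "turn": [-0.0005, -0.0001, -0.0013] }
{"delta_pos": [0.1, 8.8, -0.9] , "turn": [-0.0005, -0.0001, -0.0013] }
```

View pics/w10.png

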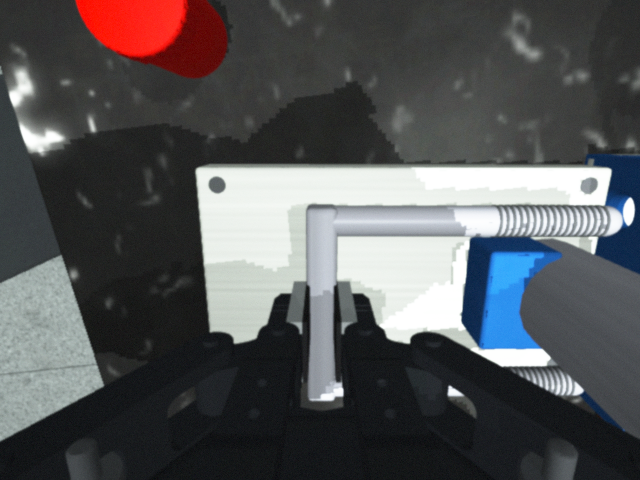

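The left leg lines up with the left hole, seen at (627,211), and the legs straddle the block and post. Lowering onto the deck.

Request:
servo_tool([
  {"delta_pos": [0, 9, -1], "turn": [0, 0, 0]},
  {"delta_pos": [0, 8, -1], "turn": [0, 0, 0]},
  {"delta_pos": [0, 4, 0], "turn": [0, 0, 0]},
])

```text
time_s: 13.25
eef_pos: [0.4815, -0.0669, 0.0241]
tool_rot: [-89.9, 0.2, -6.8]
force: [-1.3, -0.5, -1.7]
width: 0.0095
```

Run:
```python
from h import *
s,_=snap('wrist','w11.png'); print(s['eef_pos'],s['tool_rot'],s['force'])
P=np.array(s['eef_pos'])[:2]-[.588,-.080]; a=np.radians(-6.85); print('stand',P@[np.cos(a),np.sin(a)]*1000,P@[-np.sin(a),np.cos(a)]*1000)
print([proj('wrist',p,s).round(0).tolist() for p in upts(s,0)])
for y in (.036,-.036):
    print(proj('wrist',[.588+.026*np.cos(a)-y*np.sin(a),-.08+.026*np.sin(a)+y*np.cos(a),.026],s))
im=cv2.imread('pics/w11.png'); cv2.imwrite('pics/w11c.png',cv2.resize(im[130:430,400:640],None,fx=2.,fy=2.))
```

```text
[ 0.48148407 -0.0668682   0.02411804] [-89.94513308   0.19146246  -6.81173594] [-1.27685791 -0.45368505 -1.69787216]
stand -107.32183736031743 0.3338582372746143
[[321.0, 212.0], [322.0, 388.0], [622.0, 220.0], [586.0, 381.0]]
[670.1327395  220.89609982]
[628.58656025 382.569577  ]
```

View pics/w11c.png

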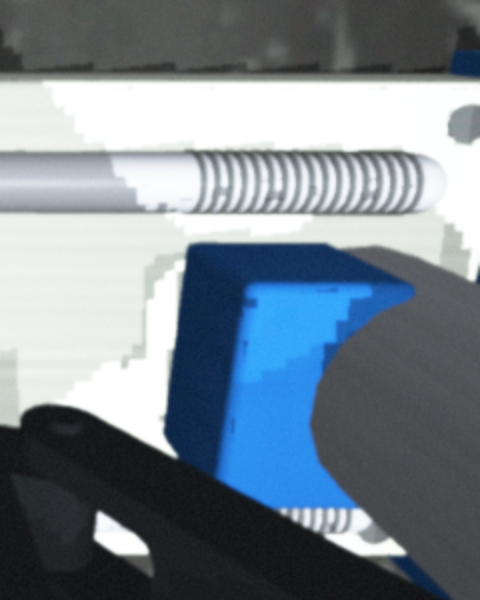

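Aligned: 0.3 mm lateral, 0.04° yaw. Now I'll slide forward.

Request:
servo_tool([
  {"delta_pos": [5, 0.5, 0], "turn": [0, 0, 0.001]},
  {"delta_pos": [5, 0.5, 0], "turn": [0, 0, 0.001]},
  {"delta_pos": [5, 0, 0], "turn": [0, 0, 0]},
])

```text
time_s: 13.6
eef_pos: [0.4925, -0.0687, 0.024]
tool_rot: [-90.1, 0.7, -6.8]
force: [-0.0, 0.1, -0.5]
width: 0.0093
```

```bash
cat > st.py <<'E'
from h import *
s=get_state(); P=np.array(s['eef_pos'])[:2]-[.588,-.080]; a=np.radians(-6.85); print('stand x,y',(P@[np.cos(a),np.sin(a)]*1000).round(1),(P@[-np.sin(a),np.cos(a)]*1000).round(1),'z',round(s['eef_pos'][2]*1000,1),'rot',np.round(s['tool_rot'],2),'F',np.round(s['force'],1),'j',np.round(s['joint_pos'],0))
E
python3 st.py
```

```text
stand x,y -96.1 -0.2 z 24.0 rot [-90.11   0.69  -6.77] F [-0.   0.1 -0.5] j [ 11.  40. -13. 129.  33.  16. -39.]
```

Request:
servo_tool([
  {"delta_pos": [3, 0, 0], "turn": [0, 0, -0.008]},
  {"delta_pos": [4, 0, 0], "turn": [0, 0, -0.003]},
  {"delta_pos": [4, 0, 0], "turn": [0, 0, -0.002]},
])

```text
time_s: 13.9
eef_pos: [0.5028, -0.0704, 0.0247]
tool_rot: [-90.1, -0.0, -6.8]
force: [-20.8, 5.7, 7.3]
width: 0.009
```

```bash
python3 st.py
```

```text
stand x,y -85.7 -0.6 z 24.7 rot [-9.014e+01 -1.000e-02 -6.780e+00] F [-20.8   5.7   7.3] j [ 11.  40. -13. 128.  33.  16. -39.]
```

Contact of 21 N at the hole mouths (tips at x≈29). Looking before going on.

Run:
```python
from h import *
s,_=snap('wrist','w12.png'); print(s['force'],s['width'])
im=cv2.imread('pics/w12.png'); cv2.imwrite('pics/w12c.png',cv2.resize(im[130:430,300:640],None,fx=2.,fy=2.))
snap('side','s3.png'); im=cv2.imread('pics/s3.png'); cv2.imwrite('pics/s3c.png',cv2.resize(im[200:310,250:410],None,fx=4,fy=4,interpolation=cv2.INTER_CUBIC))
```

```text
[-20.82030329   5.70097397   7.29781598] 0.008982505763354803
```

View pics/w12c.png

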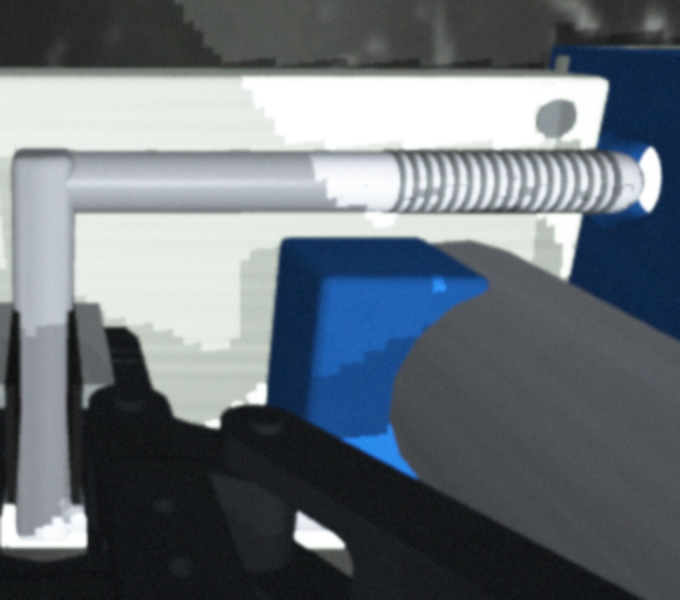

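View pics/s3c.png

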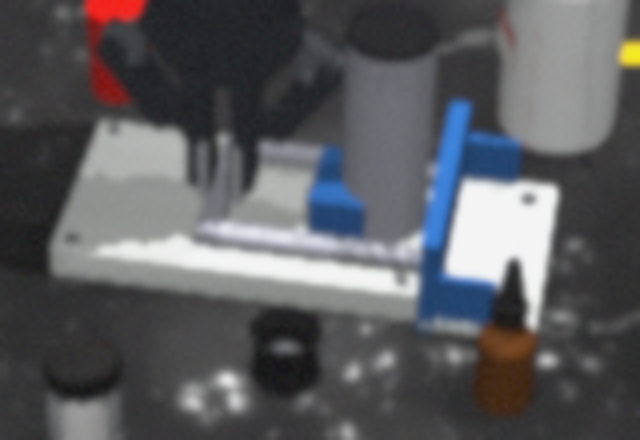

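Run:
```python
from h import *
s=get_state(); print(s['force'],s['torque'])
for u,v in [(225,60),(335,60)]: pass
# where would things at tool +x be in side view: knuckle candidates
R=Ro.from_euler('xyz',s['tool_rot'],degrees=True)
for x in (40,50,60,70):
  for y in (-60,-80,-100):
    p=R.apply(np.array([x,y,0])/1000)+s['eef_pos']; q=proj('side',p); print(x,y,p.round(3),((q-[250,200])*4).round(0))
im=cv2.imread('pics/s3.png'); cv2.imwrite('pics/s3d.png',cv2.resize(im[140:300,240:400],None,fx=3.7,fy=3.7,interpolation=cv2.INTER_CUBIC))
```

```text
[-9.06112938  1.79248076 -1.26443712] [0.21691064 1.14865882 0.07639271]
40 -60 [ 0.542 -0.075  0.085] [304. 106.]
40 -80 [ 0.542 -0.075  0.105] [305.  74.]
40 -100 [ 0.542 -0.075  0.125] [305.  42.]
50 -60 [ 0.552 -0.076  0.085] [323. 108.]
50 -80 [ 0.552 -0.076  0.105] [324.  77.]
50 -100 [ 0.552 -0.076  0.125] [325.  44.]
60 -60 [ 0.562 -0.077  0.085] [343. 111.]
60 -80 [ 0.562 -0.077  0.105] [344.  79.]
60 -100 [ 0.562 -0.077  0.125] [345.  46.]
70 -60 [ 0.572 -0.079  0.085] [362. 113.]
70 -80 [ 0.572 -0.078  0.105] [364.  81.]
70 -100 [ 0.572 -0.078  0.125] [365.  49.]
```

View pics/s3d.png

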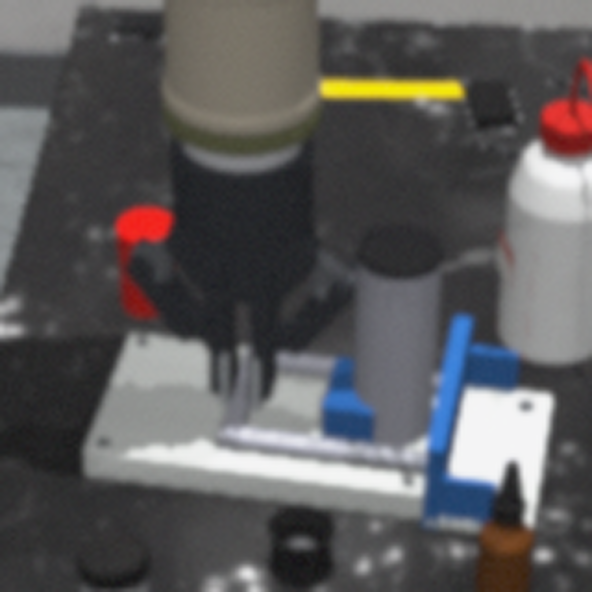

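The side view and the wrench both point to the right-hand gripper knuckle pressing on the post; the legs are already in the hole mouths. I'll back off slightly, lay the bolt down, release it, and push the rest of the way with closed fingers and the hand leaning back.

Request:
servo_tool([
  {"delta_pos": [-4, 0, 0.5], "turn": [0, 0, 0.002]},
  {"delta_pos": [-3, 1, 0], "turn": [0, 0, 0]},
])

```text
time_s: 14.2
eef_pos: [0.4964, -0.0691, 0.0237]
tool_rot: [-90.1, 0.1, -6.8]
force: [1.0, -0.5, -0.8]
width: 0.0092
```

```bash
python3 st.py
```

```text
stand x,y -92.2 -0.1 z 23.7 rot [-9.012e+01  5.000e-02 -6.810e+00] F [ 1.  -0.5 -0.8] j [ 10.  40. -13. 129.  34.  15. -39.]
```

Request:
servo_tool([
  {"delta_pos": [0, 0, 0], "turn": [0, 0, 0]},
  {"delta_pos": [0, 0, 0], "turn": [0, 0, 0]},
], claw=26)

```text
time_s: 14.4
eef_pos: [0.4973, -0.0691, 0.0239]
tool_rot: [-90.1, -0.1, -6.8]
force: [-0.1, 0.3, 0.3]
width: 0.026
```

Request:
servo_tool([
  {"delta_pos": [0, -10, 0], "turn": [0, 0, 0]},
  {"delta_pos": [0, -20, 0], "turn": [0, 0, 0]},
  {"delta_pos": [0, -25, 0], "turn": [0, 0, 0]},
  {"delta_pos": [-10, -25, 0], "turn": [0, 0, 0]},
  {"delta_pos": [-20, -5, 0], "turn": [0, 0, 0]},
])

```text
time_s: 14.9
eef_pos: [0.4703, -0.0648, 0.1138]
tool_rot: [-90.1, -0.2, -6.8]
force: [0.1, -0.6, -0.7]
width: 0.0261
```

```bash
python3 st.py; python3 -c "
from h import *
s,_=snap('wrist','w13.png'); print(list(s['eef_pos']),list(s['tool_rot']))"
```

```text
stand x,y -118.7 1.0 z 113.8 rot [-90.08  -0.2   -6.76] F [ 0.1 -0.6 -0.7] j [ 17.  30. -23. 129.  27.  25. -34.]
[np.float64(0.4702758096512876), np.float64(-0.06482920911227802), np.float64(0.11376863460359876)] [np.float64(-90.08399319747217), np.float64(-0.20412497398054436), np.float64(-6.764505864112905)]
```

View pics/w13.png

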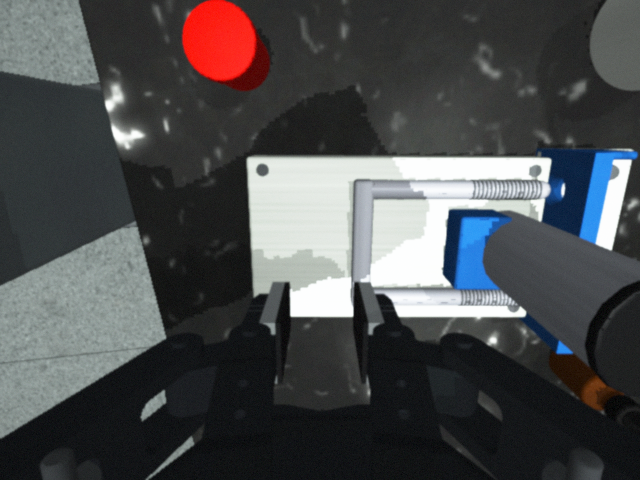

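The U-bolt lies flat on the deck with its tips at the hole mouths. Closing the fingers and leaning the hand back.

Request:
servo_tool([
  {"delta_pos": [-5, 0, 0], "turn": [0, 0, -0.14]},
  {"delta_pos": [-5, 0, 0], "turn": [0, 0, -0.14]},
  {"delta_pos": [0, 0, 0], "turn": [0, 0, -0.14]},
], claw=0)

```text
time_s: 15.25
eef_pos: [0.4533, -0.0777, 0.1112]
tool_rot: [-92.8, -9.5, -6.7]
force: [0.5, -0.5, -1.0]
width: 0.0
```

```bash
python3 st.py
```

```text
stand x,y -134.0 -13.8 z 111.2 rot [-92.83  -9.48  -6.67] F [ 0.5 -0.5 -1. ] j [ 11.  27. -16. 138.  61.  13. -68.]
```

The joints won't allow that lean at this radius (J6 is near its limit), so I need another way. First a central vertical push with closed fingers to crown x ≈ −70, which leaves the knuckle clear of the post. Then the last stretch with the jaws turned 90°, using one finger and keeping the hand off to the +y side of the post. Back to vertical first.

```bash
python3 -c "
from h import *
plan([.4589,-.0645,.09],[-90,0,-6.85],4,False)"
```

```text
{"delta_pos": [0.1, 5.2, 3.7] , "turn": [0.0122, -0.0002, 0.0414] }
{"delta_pos": [0.3, 5.2, 3.6] , "turn": [0.0122, -0.0002, 0.0414] }
{"delta_pos": [0.5, 5.3, 3.6] , "turn": [0.0122, -0.0002, 0.0414] }
{"delta_pos": [0.8, 5.3, 3.5] , "turn": [0.0122, -0.0002, 0.0414] }
```

Request:
servo_tool([
  {"delta_pos": [0, 0, 4], "turn": [0.012, 0, 0.04]},
  {"delta_pos": [0, 4, 4], "turn": [0.012, 0, 0.04]},
  {"delta_pos": [0, 5, 3], "turn": [0.012, 0, 0.04]},
  {"delta_pos": [0, 5, 3], "turn": [0.012, 0, 0.04]},
  {"delta_pos": [0, 0, 0], "turn": [0, 0, 0]},
])

```text
time_s: 15.75
eef_pos: [0.4585, -0.0655, 0.0995]
tool_rot: [-90.4, -0.5, -6.7]
force: [0.5, -1.2, 0.9]
width: 0.0002
```

```bash
python3 st.py;  python3 -c "
from h import *
plan([.4589,-.0645,.03],[-90,0,-6.85],4,False)"
```

```text
stand x,y -130.3 -1.0 z 99.5 rot [-90.35  -0.54  -6.71] F [ 0.5 -1.2  0.9] j [ 24.  32. -32. 131.  41.  26. -49.]
{"delta_pos": [-0.1, 17.4, 0.4] , "turn": [0.0015, 0.0006, 0.0023] }
{"delta_pos": [-0.1, 17.4, 0.3] , "turn": [0.0015, 0.0006, 0.0023] }
{"delta_pos": [-0.0, 17.4, 0.3] , "turn": [0.0015, 0.0006, 0.0023] }
{"delta_pos": [0.0, 17.4, 0.3] , "turn": [0.0015, 0.0006, 0.0023] }
```

Request:
servo_tool([
  {"delta_pos": [0, 18, 0], "turn": [0.002, 0, 0.003]},
  {"delta_pos": [0, 18, 0], "turn": [0.002, 0, 0.003]},
  {"delta_pos": [0, 18, 0], "turn": [0.001, 0, 0.002]},
  {"delta_pos": [0, 14, 0], "turn": [0, 0, 0]},
  {"delta_pos": [0, 3, 0], "turn": [0, 0, 0]},
])

```text
time_s: 16.25
eef_pos: [0.4606, -0.0673, 0.0292]
tool_rot: [-90.1, -0.6, -6.8]
force: [-0.4, 0.4, 0.1]
width: 0.0001
```

```bash
python3 st.py
```

```text
stand x,y -128.1 -2.6 z 29.2 rot [-90.14  -0.58  -6.83] F [-0.4  0.4  0.1] j [ 14.  39. -19. 133.  54.  15. -60.]
```

Request:
servo_tool([
  {"delta_pos": [4, 3, 1], "turn": [0, 0, 0.004]},
  {"delta_pos": [5, 2, 1], "turn": [0, 0, 0.003]},
  {"delta_pos": [5, 1, 0], "turn": [0, 0, 0]},
  {"delta_pos": [5, 0, 0], "turn": [0, 0, 0]},
])

```text
time_s: 16.65
eef_pos: [0.4813, -0.0673, 0.0248]
tool_rot: [-90.2, -0.3, -6.7]
force: [-0.7, -0.2, -1.1]
width: -0.0003
```

```bash
python3 st.py
```

```text
stand x,y -107.5 -0.1 z 24.8 rot [-90.21  -0.26  -6.75] F [-0.7 -0.2 -1.1] j [ 16.  40. -21. 130.  51.  18. -58.]
```

Request:
servo_tool([
  {"delta_pos": [4, 0, 0], "turn": [0, 0, 0.002]},
  {"delta_pos": [4, 0, 0], "turn": [0, 0, 0]},
  {"delta_pos": [4, 0, 0], "turn": [0, 0, 0]},
])

```text
time_s: 16.95
eef_pos: [0.4942, -0.0695, 0.0255]
tool_rot: [-90.2, -0.2, -6.8]
force: [-0.5, 0.5, 1.7]
width: -0.0001
```

```bash
python3 st.py; python3 -c "
from h import *
s,_=snap('wrist','w14.png')"
```

```text
stand x,y -94.4 -0.8 z 25.5 rot [-90.21  -0.15  -6.84] F [-0.5  0.5  1.7] j [ 17.  41. -23. 129.  50.  20. -56.]
```

View pics/w14.png

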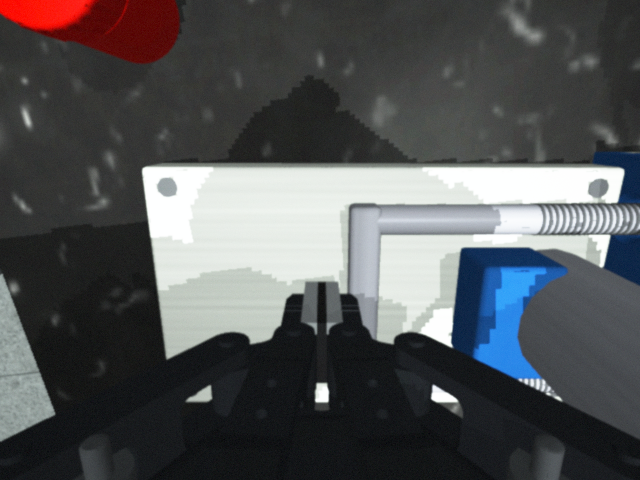

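The crown is now about 16.5 mm ahead of the TCP, at x≈−78, so the legs have passed into the plate with almost no force. A little further before the knuckle limit.

Request:
servo_tool([
  {"delta_pos": [3, 0, 0], "turn": [0, 0, 0.001]},
  {"delta_pos": [2, 0, 0], "turn": [0, 0, 0]},
])

```text
time_s: 17.2
eef_pos: [0.5, -0.0704, 0.0256]
tool_rot: [-90.2, -0.1, -6.9]
force: [-2.2, 0.8, 0.2]
width: -0.0001
```

```bash
python3 st.py
```

```text
stand x,y -88.5 -1.0 z 25.6 rot [-90.21  -0.12  -6.86] F [-2.2  0.8  0.2] j [ 18.  41. -24. 128.  49.  21. -55.]
```

Crown ≈ −72. Retreat up, then turn the jaws 90° (camera to the rear) and go to the +y side.

Request:
servo_tool([
  {"delta_pos": [-15, -5, 0], "turn": [0, 0, 0]},
  {"delta_pos": [-15, -30, 0], "turn": [0, 0, 0]},
  {"delta_pos": [0, -40, 0], "turn": [0, 0, 0]},
  {"delta_pos": [0, -40, 0], "turn": [0, 0, 0]},
  {"delta_pos": [0, -35, 0], "turn": [0, 0, 0]},
])

```text
time_s: 17.7
eef_pos: [0.4682, -0.0647, 0.1761]
tool_rot: [-90.1, 0.4, -6.7]
force: [0.8, -0.0, -0.8]
width: 0.0002
```

```bash
python3 st.py; python3 -c "
from h import *
plan([.485,.004,.16],[-90,0,83],12,False)"
```

```text
stand x,y -120.8 0.9 z 176.1 rot [-90.12   0.36  -6.66] F [ 0.8 -0.  -0.8] j [ 32.  27. -42. 125.  30.  38. -38.]
{"delta_pos": [0.7, 1.3, 5.8] , "turn": [-0.0003, -0.1304, -0.0005] }
{"delta_pos": [1.5, 1.3, 5.7] , "turn": [-0.0003, -0.1304, -0.0005] }
{"delta_pos": [2.2, 1.3, 5.5] , "turn": [-0.0003, -0.1304, -0.0005] }
{"delta_pos": [2.9, 1.3, 5.1] , "turn": [-0.0003, -0.1304, -0.0005] }
{"delta_pos": [3.5, 1.3, 4.7] , "turn": [-0.0003, -0.1304, -0.0005] }
{"delta_pos": [4.1, 1.3, 4.2] , "turn": [-0.0003, -0.1304, -0.0005] }
{"delta_pos": [4.6, 1.3, 3.6] , "turn": [-0.0003, -0.1304, -0.0005] }
{"delta_pos": [5.1, 1.3, 3.0] , "turn": [-0.0003, -0.1304, -0.0005] }
{"delta_pos": [5.4, 1.3, 2.3] , "turn": [-0.0003, -0.1304, -0.0005] }
{"delta_pos": [5.7, 1.3, 1.6] , "turn": [-0.0003, -0.1304, -0.0005] }
{"delta_pos": [5.8, 1.3, 0.8] , "turn": [-0.0003, -0.1304, -0.0005] }
{"delta_pos": [5.9, 1.3, 0.1] , "turn": [-0.0003, -0.1304, -0.0005] }
```

Request:
servo_tool([
  {"delta_pos": [1, 0, 6], "turn": [0, -0.13, 0]},
  {"delta_pos": [2, 0, 6], "turn": [0, -0.13, 0]},
  {"delta_pos": [2, 0, 6], "turn": [0, -0.13, 0]},
  {"delta_pos": [3, 0, 5], "turn": [0, -0.13, 0]},
  {"delta_pos": [4, 0, 5], "turn": [0, -0.13, 0]},
], claw=85)

```text
time_s: 18.2
eef_pos: [0.4797, -0.0351, 0.1829]
tool_rot: [-90.4, -0.1, 31.7]
force: [-0.5, 0.6, 0.5]
width: 0.0724
```

```bash
python3 st.py; python3 -c "
from h import *
plan([.485,.004,.16],[-90,0,83],7,False)"
```

```text
stand x,y -112.8 31.6 z 182.9 rot [-90.43  -0.14  31.68] F [-0.5  0.6  0.5] j [ 35.  30. -53. 124.  37.  43. -11.]
{"delta_pos": [3.6, 3.2, 4.4] , "turn": [0.0011, -0.128, -0.0001] }
{"delta_pos": [4.1, 3.2, 3.9] , "turn": [0.0011, -0.128, -0.0001] }
{"delta_pos": [4.6, 3.3, 3.3] , "turn": [0.0011, -0.128, -0.0001] }
{"delta_pos": [4.9, 3.3, 2.7] , "turn": [0.0011, -0.128, -0.0001] }
{"delta_pos": [5.3, 3.3, 2.1] , "turn": [0.0011, -0.128, -0.0001] }
{"delta_pos": [5.5, 3.3, 1.4] , "turn": [0.0011, -0.128, -0.0001] }
{"delta_pos": [5.6, 3.3, 0.7] , "turn": [0.0011, -0.128, -0.0001] }
```

Request:
servo_tool([
  {"delta_pos": [4, 2, 4], "turn": [0, -0.13, 0]},
  {"delta_pos": [4, 2, 4], "turn": [0, -0.13, 0]},
  {"delta_pos": [5, 2, 3], "turn": [0, -0.13, 0]},
  {"delta_pos": [5, 2, 3], "turn": [0, -0.13, 0]},
])

```text
time_s: 18.6
eef_pos: [0.4846, -0.0116, 0.1754]
tool_rot: [-90.6, 0.0, 62.7]
force: [0.1, -0.6, -0.5]
width: 0.0852
```

```bash
python3 st.py; python3 -c "
from h import *
plan([.485,.004,.16],[-90,0,83.15],4,False)"
```

```text
stand x,y -110.8 55.6 z 175.4 rot [-9.058e+01  3.000e-02  6.273e+01] F [ 0.1 -0.6 -0.5] j [ 36.  34. -60. 124.  43.  46.  11.]
{"delta_pos": [3.5, 3.8, 1.7] , "turn": [0.0025, -0.0891, -0.0006] }
{"delta_pos": [3.7, 3.8, 1.4] , "turn": [0.0025, -0.0891, -0.0006] }
{"delta_pos": [3.8, 3.8, 1.1] , "turn": [0.0025, -0.0891, -0.0006] }
{"delta_pos": [3.8, 3.8, 0.7] , "turn": [0.0025, -0.0891, -0.0006] }
```

Request:
servo_tool([
  {"delta_pos": [4, 6, 2], "turn": [0.003, -0.09, 0]},
  {"delta_pos": [4, 8, 1], "turn": [0.002, -0.09, 0]},
  {"delta_pos": [4, 10, 1], "turn": [0.002, -0.09, 0]},
  {"delta_pos": [4, 10, 1], "turn": [0.002, -0.09, 0]},
])

```text
time_s: 19.0
eef_pos: [0.487, 0.006, 0.1413]
tool_rot: [-90.2, 0.1, 84.3]
force: [0.3, 0.6, 0.1]
width: 0.0849
```

```bash
python3 st.py; python3 -c "
from h import *
s,_=snap('wrist','w15.png'); print(s['eef_pos'].tolist(),s['tool_rot'].tolist())
plan([.4923,.004,.08],[-90,0,83.15],4,False)"
```

```text
stand x,y -110.5 73.4 z 141.3 rot [-9.019e+01  8.000e-02  8.430e+01] F [0.3 0.6 0.1] j [ 34.  39. -63. 125.  50.  47.  23.]
[0.48700370916961366, 0.0060334103232250295, 0.1412908458058962] [-90.19005281914392, 0.08248056769537794, 84.30162146905438]
{"delta_pos": [-0.4, 15.0, -1.5] , "turn": [0.0004, 0.0064, -0.0002] }
{"delta_pos": [-0.4, 15.0, -1.5] , "turn": [0.0004, 0.0064, -0.0002] }
{"delta_pos": [-0.4, 15.0, -1.5] , "turn": [0.0004, 0.0064, -0.0002] }
{"delta_pos": [-0.4, 15.0, -1.5] , "turn": [0.0004, 0.0064, -0.0002] }
```

View pics/w15.png

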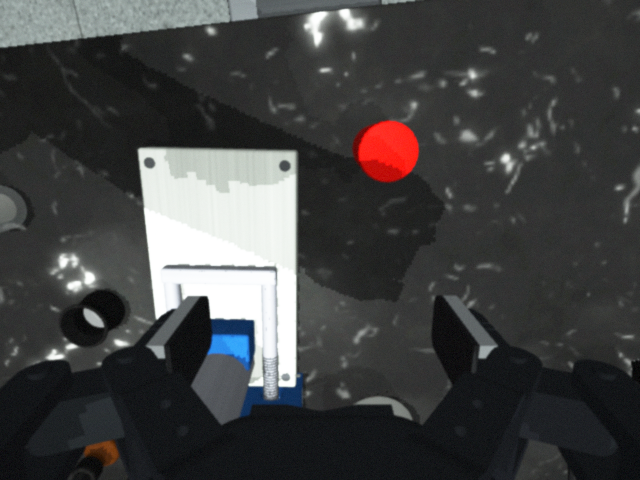

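Run:
```python
from h import *
s=dict(eef_pos=[0.48700370916961366, 0.0060334103232250295, 0.1412908458058962],tool_rot=[-90.19005281914392, 0.08248056769537794, 84.30162146905438])
a=np.radians(-6.85)
for p in [(163,268),(276,266),(217,267)]:
    P=onz('wrist',p,.032,s)[:2]-[.588,-.08]; print((P@[np.cos(a),np.sin(a)]*1000).round(1),(P@[-np.sin(a),np.cos(a)]*1000).round(1))
snap('top','t4.png'); snap('side','s4.png')
```

```text
-82.7 -39.3
-85.8 41.5
-84.2 -0.7
```

View pics/t4.png

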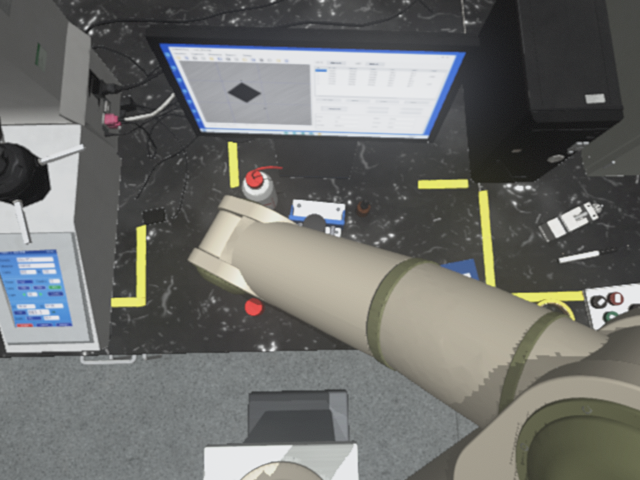

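View pics/s4.png

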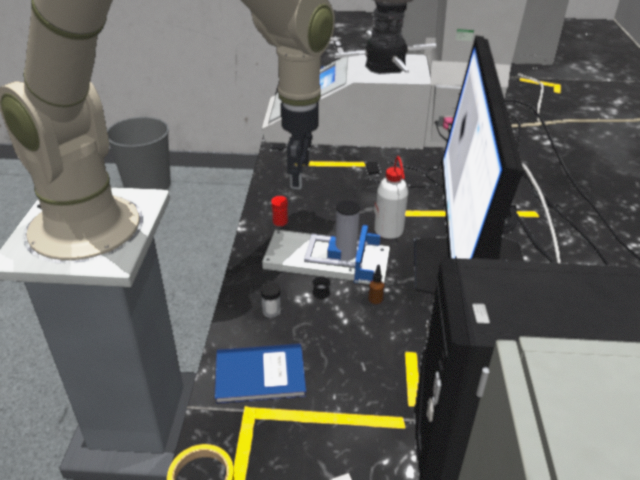

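The bolt's crown rear edge is at x≈−83, lying between the posts as left. The bystanders are untouched. Lowering the open hand on the +y side.

Request:
servo_tool([
  {"delta_pos": [0, 20, 0], "turn": [0, 0.01, 0]},
  {"delta_pos": [0, 25, 0], "turn": [0, 0.01, 0]},
  {"delta_pos": [0, 25, 0], "turn": [0, 0, 0]},
  {"delta_pos": [0, 20, 0], "turn": [0, 0, 0]},
  {"delta_pos": [0, 10, 0], "turn": [0, 0, 0]},
])

```text
time_s: 19.65
eef_pos: [0.4905, 0.0047, 0.0422]
tool_rot: [-90.6, 0.1, 81.8]
force: [-0.3, 0.6, -0.3]
width: 0.0851
```

```bash
python3 st.py; python3 -c "
from h import *
s,_=snap('wrist','w16.png')
plan([.4913,.004,.012],[-90,0,83.15],3,False)"
```

```text
stand x,y -106.9 72.5 z 42.2 rot [-9.056e+01  6.000e-02  8.178e+01] F [-0.3  0.6 -0.3] j [ 27.  46. -52. 128.  66.  39.   7.]
{"delta_pos": [-0.2, 9.8, -0.3] , "turn": [0.0029, -0.008, -0.0004] }
{"delta_pos": [-0.2, 9.8, -0.3] , "turn": [0.0029, -0.008, -0.0004] }
{"delta_pos": [-0.2, 9.8, -0.4] , "turn": [0.0029, -0.008, -0.0004] }
```

View pics/w16.png

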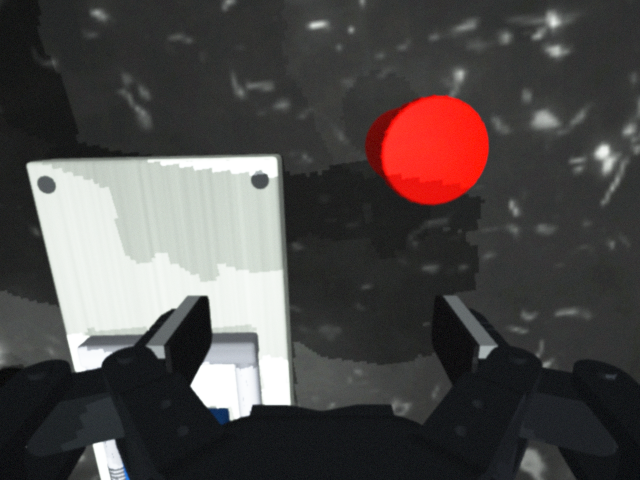

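```bash
python3 - <<'E'
from h import *
s=get_state(); R=Ro.from_euler('xyz',s['tool_rot'],degrees=True)
for q in [(-43,-13,11),(-43,-13,-11),(-57,-13,11),(-57,-13,-11)]: print(q,proj('wrist',R.apply(np.array(q)/1000)+s['eef_pos'],s).round(0))
a=np.radians(-6.85);ex=np.array([np.cos(a),np.sin(a),0]);ey=np.array([-ex[1],ex[0],0])
for X in (-84,-78,-72):
  for Y in (-42,0,42): print(X,Y,proj('wrist',np.array([.588,-.08,.032])+X/1000*ex+Y/1000*ey,s).round(0))
E
python3 -c "
import cv2;im=cv2.imread('pics/w16.png');cv2.imwrite('pics/w16c.png',cv2.resize(im[270:480,20:320],None,fx=2.6,fy=2.6))"
```

```text
(-43, -13, 11) [206. 292.]
(-43, -13, -11) [210. 344.]
(-57, -13, 11) [168. 292.]
(-57, -13, -11) [174. 344.]
-84 -42 [ 73. 346.]
-84 0 [164. 344.]
-84 42 [256. 342.]
-78 -42 [ 75. 357.]
-78 0 [166. 355.]
-78 42 [257. 353.]
-72 -42 [ 78. 368.]
-72 0 [168. 366.]
-72 42 [258. 365.]
```

View pics/w16c.png

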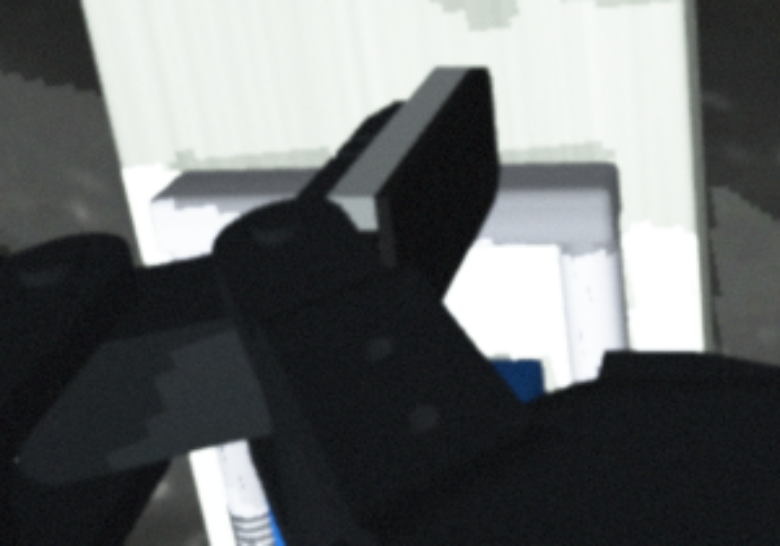

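The pads are about 12 mm behind the crown's rear face. Lowering to push height.

Request:
servo_tool([
  {"delta_pos": [0, 10, 0], "turn": [0.004, -0.01, 0]},
  {"delta_pos": [0, 10, 0], "turn": [0.004, -0.01, 0]},
  {"delta_pos": [0, 8, 0], "turn": [0, -0.003, 0]},
])

```text
time_s: 20.0
eef_pos: [0.4921, 0.0041, 0.0138]
tool_rot: [-90.2, 0.1, 82.9]
force: [0.1, -0.4, 0.1]
width: 0.0852
```

```bash
python3 st.py
```

```text
stand x,y -105.3 72.1 z 13.8 rot [-9.021e+01  8.000e-02  8.291e+01] F [ 0.1 -0.4  0.1] j [ 25.  49. -49. 129.  71.  38.   5.]
```

Request:
servo_tool([
  {"delta_pos": [0, 2, -4], "turn": [0, -0.002, 0]},
  {"delta_pos": [0, 2, -4], "turn": [0, 0, 0]},
  {"delta_pos": [0, 0, -4], "turn": [0, 0, 0]},
  {"delta_pos": [0, 0, -4], "turn": [0, 0, 0]},
])

```text
time_s: 20.4
eef_pos: [0.5088, 0.002, 0.009]
tool_rot: [-90.2, 0.1, 83.0]
force: [-1.4, 1.0, -0.6]
width: 0.0851
```

```bash
python3 st.py; python3 -c "
from h import *
s,_=snap('wrist','w17.png')"
```

```text
stand x,y -88.4 72.0 z 9.0 rot [-9.016e+01  8.000e-02  8.300e+01] F [-1.4  1.  -0.6] j [ 26.  50. -49. 126.  70.  38.   7.]
```

View pics/w17.png

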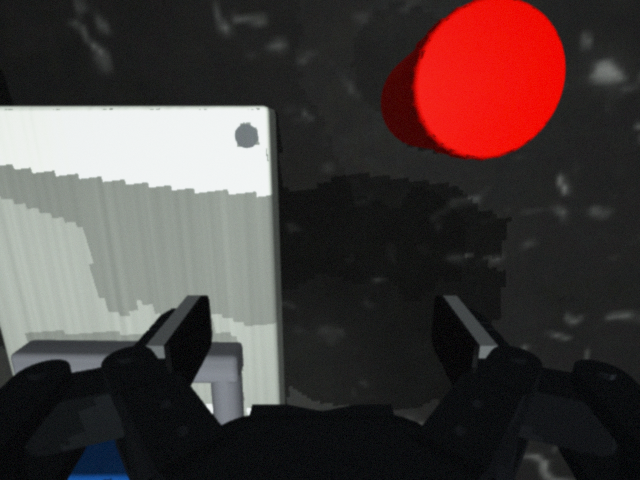

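The finger is just behind or touching the crown, at light force. Pushing on.

Request:
servo_tool([
  {"delta_pos": [0, -1, -4], "turn": [0, -0.002, 0]},
  {"delta_pos": [0, 0, -4], "turn": [0, 0, 0]},
  {"delta_pos": [0, 0, -4], "turn": [0, 0, 0]},
])

```text
time_s: 20.75
eef_pos: [0.5219, 0.0004, 0.0106]
tool_rot: [-90.2, 0.1, 83.1]
force: [-0.8, 0.3, -0.5]
width: 0.0849
```

```bash
python3 st.py
```

```text
stand x,y -75.2 71.9 z 10.6 rot [-9.017e+01  6.000e-02  8.310e+01] F [-0.8  0.3 -0.5] j [ 26.  51. -50. 125.  68.  39.  10.]
```

Request:
servo_tool([
  {"delta_pos": [0, 0, -4], "turn": [0, 0, 0]},
  {"delta_pos": [0, 0, -3], "turn": [0, 0, 0]},
  {"delta_pos": [0, 0, -2], "turn": [0, 0, 0]},
])

```text
time_s: 21.05
eef_pos: [0.5319, -0.0007, 0.0107]
tool_rot: [-90.2, 0.1, 83.1]
force: [-1.6, -0.1, -0.8]
width: 0.085
```

```bash
python3 st.py; python3 -c "
from h import *
s,_=snap('wrist','w18.png'); snap('side','s5.png'); snap('top','t5.png')
im=cv2.imread('pics/s5.png');cv2.imwrite('pics/s5c.png',cv2.resize(im[180:310,250:410],None,fx=4,fy=4,interpolation=cv2.INTER_CUBIC))"
```

```text
stand x,y -65.2 72.0 z 10.7 rot [-9.018e+01  5.000e-02  8.308e+01] F [-1.6 -0.1 -0.8] j [ 26.  51. -50. 123.  67.  40.  11.]
```

View pics/w18.png

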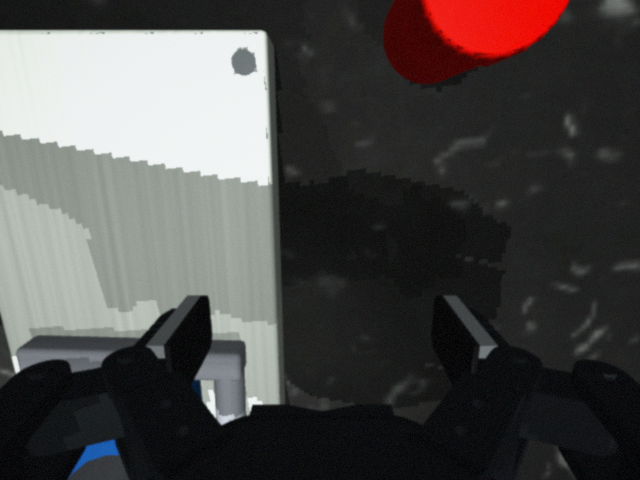

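View pics/s5c.png

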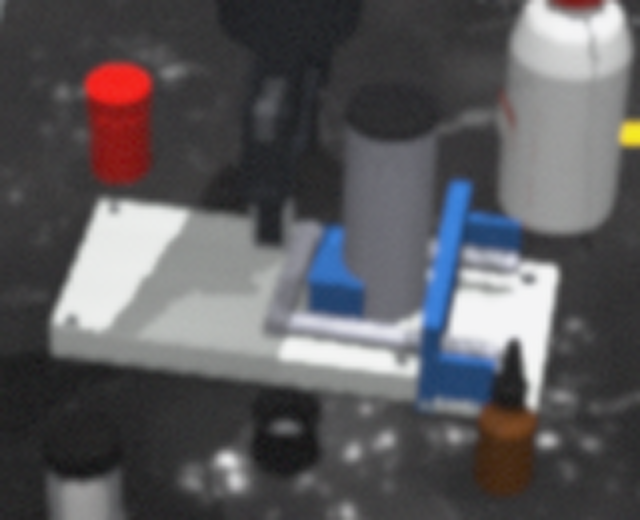

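Both legs show through the plate, and a gap to the block remains. Continuing until contact.

Request:
servo_tool([
  {"delta_pos": [0, 0, -3], "turn": [0, 0, 0]},
  {"delta_pos": [0, 0, -2], "turn": [0, 0, 0]},
])

```text
time_s: 21.4
eef_pos: [0.5365, -0.0014, 0.0108]
tool_rot: [-90.2, 0.1, 83.1]
force: [-0.5, -0.2, -1.2]
width: 0.085
```

```bash
python3 st.py; python3 -c "
from h import *
s,_=snap('wrist','w19.png'); snap('side','s6.png')
im=cv2.imread('pics/s6.png');cv2.imwrite('pics/s6c.png',cv2.resize(im[180:310,250:410],None,fx=4,fy=4,interpolation=cv2.INTER_CUBIC))"
```

```text
stand x,y -60.5 71.9 z 10.8 rot [-9.017e+01  7.000e-02  8.312e+01] F [-0.5 -0.2 -1.2] j [ 26.  51. -50. 123.  67.  40.  12.]
```

View pics/s6c.png

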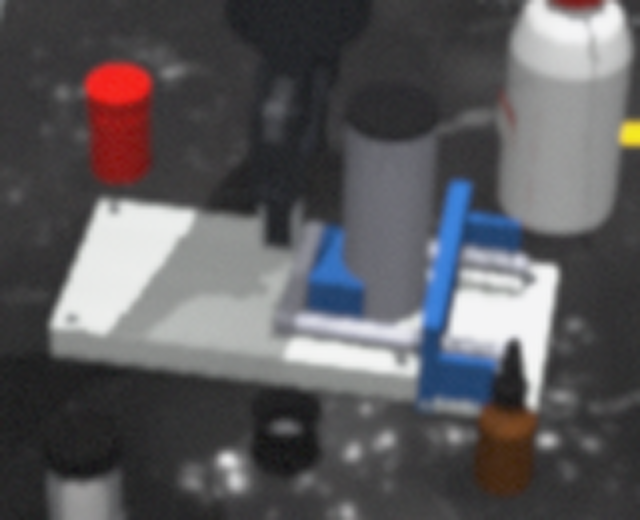

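Request:
servo_tool([
  {"delta_pos": [0, 0, -2], "turn": [0, 0, 0]},
  {"delta_pos": [0, 0, -1], "turn": [0, 0, 0]},
])

```text
time_s: 21.7
eef_pos: [0.5369, -0.0016, 0.0106]
tool_rot: [-89.9, 0.1, 83.1]
force: [-4.4, 0.7, 5.0]
width: 0.0849
```

```bash
python3 st.py
```

```text
stand x,y -60.0 71.8 z 10.6 rot [-89.93   0.11  83.09] F [-4.4  0.7  5. ] j [ 26.  51. -50. 123.  67.  41.  13.]
```

Stopped at x = −60.0, exactly where the 11 mm pad half-width puts the crown at its seat. A firmer nudge, then I'll check.

Request:
servo_tool([
  {"delta_pos": [0, 0, -3], "turn": [0, 0, 0]},
  {"delta_pos": [0, 0, -3], "turn": [0, 0, 0]},
])

```text
time_s: 21.9
eef_pos: [0.537, -0.0016, 0.0104]
tool_rot: [-89.4, 0.2, 83.1]
force: [-12.5, 3.1, 9.9]
width: 0.085
```

```bash
python3 st.py; python3 -c "
from h import *
s,_=snap('wrist','w20.png'); snap('side','s7.png')
im=cv2.imread('pics/s7.png');cv2.imwrite('pics/s7c.png',cv2.resize(im[180:310,250:410],None,fx=4,fy=4,interpolation=cv2.INTER_CUBIC))"
```

```text
stand x,y -60.0 71.7 z 10.4 rot [-89.41   0.2   83.08] F [-12.5   3.1   9.9] j [ 26.  51. -50. 122.  66.  41.  13.]
```

View pics/s7c.png

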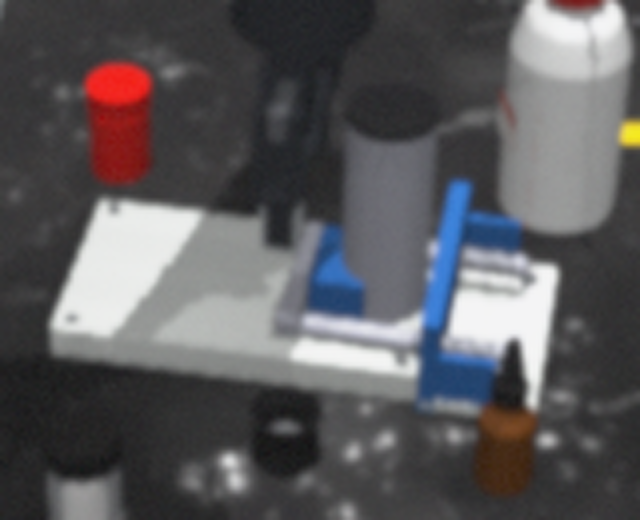

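Request:
servo_tool([
  {"delta_pos": [0, 0, 8], "turn": [0.005, 0, 0]},
  {"delta_pos": [0, 0, 15], "turn": [0, 0, 0]},
  {"delta_pos": [0, -10, 15], "turn": [0, 0, 0]},
  {"delta_pos": [0, -35, 5], "turn": [0, 0, 0]},
  {"delta_pos": [0, -40, 0], "turn": [0, 0, 0]},
])

```text
time_s: 22.5
eef_pos: [0.4906, 0.0039, 0.0954]
tool_rot: [-88.7, 0.3, 83.2]
force: [0.7, 0.1, 0.5]
width: 0.0852
```

Request:
servo_tool([
  {"delta_pos": [0, -40, 0], "turn": [0, 0, 0]},
  {"delta_pos": [-15, -30, 0], "turn": [0, 0.05, 0]},
  {"delta_pos": [-25, 0, 0], "turn": [0, 0.1, 0]},
  {"delta_pos": [-25, 0, 0], "turn": [0, 0.1, 0]},
  {"delta_pos": [-20, 0, 0], "turn": [0, 0.1, 0]},
])

```text
time_s: 23.0
eef_pos: [0.4727, -0.0761, 0.1774]
tool_rot: [-89.5, 0.5, 63.0]
force: [-0.7, -0.2, -0.2]
width: 0.0849
```

```bash
python3 st.py; python3 -c "
from h import *
s,_=snap('wrist','w21.png'); print(s['eef_pos'].tolist(),s['tool_rot'].tolist()); snap('side','s8.png')
im=cv2.imread('pics/s8.png');cv2.imwrite('pics/s8c.png',cv2.resize(im[180:310,250:410],None,fx=4,fy=4,interpolation=cv2.INTER_CUBIC))"
```

```text
stand x,y -114.9 -9.8 z 177.4 rot [-89.5    0.47  63.02] F [-0.7 -0.2 -0.2] j [ 44.  34. -60. 124.  41.  47.  20.]
[0.4727251205635775, -0.07605586903606001, 0.17739532838256253] [-89.49981741691684, 0.47121798475083376, 63.019460814280265]
```

View pics/w21.png

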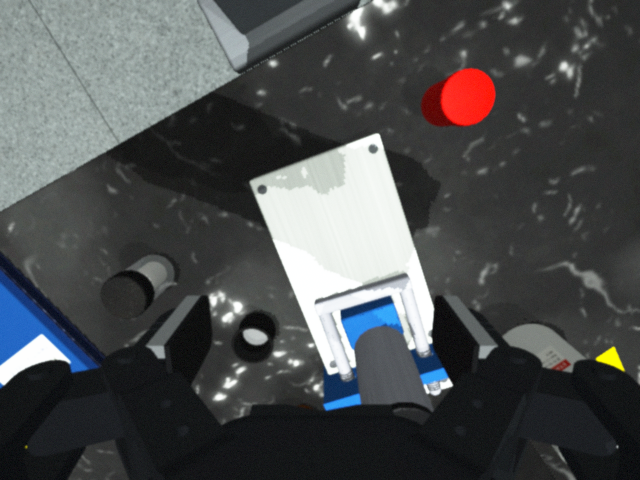

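View pics/s8c.png

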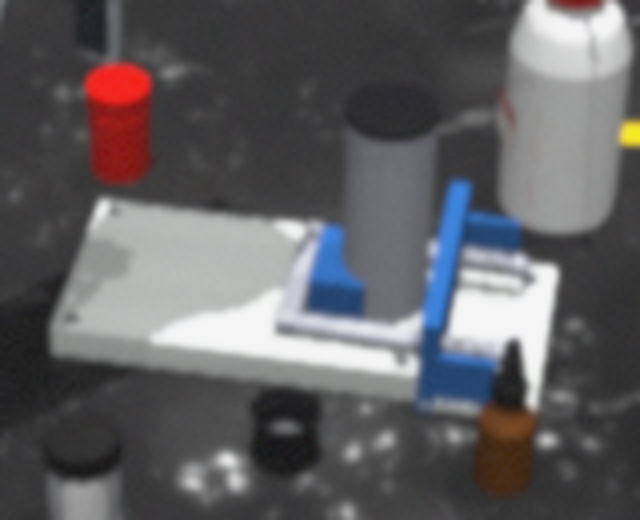

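Run:
```python
from h import *
im=cv2.imread('pics/w21.png'); cv2.imwrite('pics/w21c.png',cv2.resize(im[255:405,290:460],None,fx=4,fy=4,interpolation=cv2.INTER_CUBIC))
s=dict(eef_pos=[0.4727251205635775,-0.07605586903606001,0.17739532838256253],tool_rot=[-89.49981741691684,0.47121798475083376,63.019460814280265])
a=np.radians(-6.85);ex=np.array([np.cos(a),np.sin(a),0]);ey=np.array([-ex[1],ex[0],0])
for X,Y,z in [(-49,-42,32),(-49,42,32),(-37,42,32),(-37,-42,32),(-37,-23,32),(-37,23,32),(-37,-23,46),(-37,23,46)]:
    print(X,Y,z,((proj('wrist',np.array([.588,-.08,z/1000])+X/1000*ex+Y/1000*ey,s)-[290,255])*4).round(0))
```

```text
-49 -42 32 [ 95. 213.]
-49 42 32 [479.  84.]
-37 42 32 [496. 136.]
-37 -42 32 [115. 261.]
-37 -23 32 [199. 233.]
-37 23 32 [408. 165.]
-37 -23 46 [202. 265.]
-37 23 46 [420. 194.]
```

View pics/w21c.png

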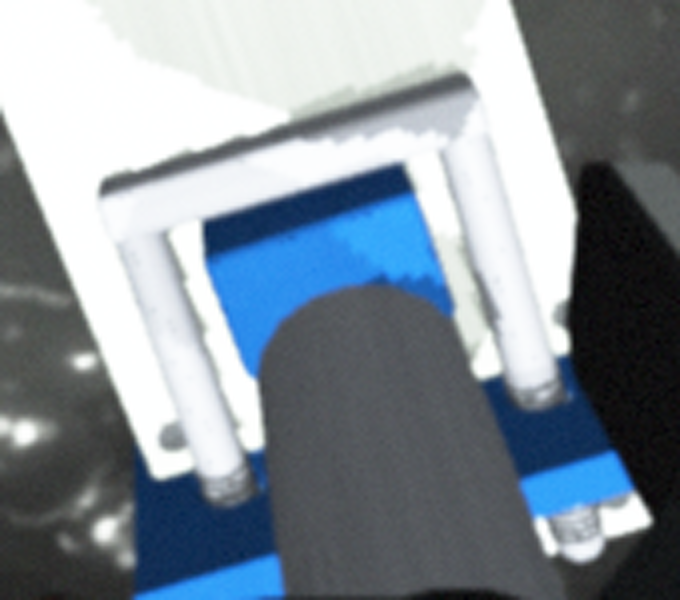

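The crown isn't flush. Its rear edge is rotated about 2–3° against the block, with a visible gap of about 2 mm at the −y side of the face, so it needs a more central push. With the hand at y=+58, the finger lands at y≈+1..15. The body still clears the post by my numbers.

```bash
python3 -c "
from h import *
plan([.491,-.0111,.14],[-90,0,83.15],5,False)"
```

```text
{"delta_pos": [13.7, 7.3, 2.5] , "turn": [-0.0023, -0.0705, -0.0018] }
{"delta_pos": [13.8, 7.3, 1.6] , "turn": [-0.0023, -0.0705, -0.0018] }
{"delta_pos": [13.9, 7.3, 0.6] , "turn": [-0.0023, -0.0705, -0.0018] }
{"delta_pos": [13.9, 7.3, -0.4] , "turn": [-0.0023, -0.0705, -0.0018] }
{"delta_pos": [13.8, 7.3, -1.3] , "turn": [-0.0023, -0.0705, -0.0018] }
```

Request:
servo_tool([
  {"delta_pos": [14, 4, 3], "turn": [-0.003, -0.07, -0.002]},
  {"delta_pos": [14, 6, 2], "turn": [-0.003, -0.07, -0.002]},
  {"delta_pos": [14, 7, 1], "turn": [-0.002, -0.07, -0.002]},
  {"delta_pos": [14, 7, 0], "turn": [-0.002, -0.07, -0.002]},
  {"delta_pos": [13, 7, -1], "turn": [-0.002, -0.07, -0.002]},
])

```text
time_s: 23.6
eef_pos: [0.4904, -0.0007, 0.1452]
tool_rot: [-90.3, -0.2, 85.2]
force: [-0.0, 0.6, 0.2]
width: 0.0847
```

```bash
python3 st.py; python3 -c "
from h import *
plan([.491,-.0100,.03],[-90,0,83.15],5,False)"
```

```text
stand x,y -106.4 67.1 z 145.2 rot [-90.34  -0.21  85.25] F [-0.   0.6  0.2] j [ 35.  39. -62. 124.  49.  47.  26.]
{"delta_pos": [-1.9, 23.0, -0.1] , "turn": [0.0012, 0.0073, 0.0008] }
{"delta_pos": [-1.9, 23.0, -0.2] , "turn": [0.0012, 0.0073, 0.0008] }
{"delta_pos": [-1.9, 23.0, -0.2] , "turn": [0.0012, 0.0073, 0.0008] }
{"delta_pos": [-1.9, 23.0, -0.3] , "turn": [0.0012, 0.0073, 0.0008] }
{"delta_pos": [-1.8, 23.0, -0.3] , "turn": [0.0012, 0.0073, 0.0008] }
```

Request:
servo_tool([
  {"delta_pos": [-2, 23, 0], "turn": [0.002, 0.012, 0.001]},
  {"delta_pos": [-2, 23, 0], "turn": [0.001, 0.01, 0]},
  {"delta_pos": [-2, 23, 0], "turn": [0.001, 0, 0]},
  {"delta_pos": [-2, 23, 0], "turn": [0.001, 0, 0]},
  {"delta_pos": [-2, 20, 0], "turn": [0, 0, 0]},
])

```text
time_s: 24.1
eef_pos: [0.4924, 0.0089, 0.0287]
tool_rot: [-90.2, -0.9, 86.6]
force: [1.3, -0.2, 0.5]
width: 0.085
```

```bash
python3 st.py; python3 -c "
from h import *
plan([.588-.070*.9929+.058*.1193,-.08+.07*.1193+.058*.9929,.0105],[-90,0,83.15],6,False)"
```

```text
stand x,y -105.5 76.9 z 28.7 rot [-90.24  -0.91  86.64] F [ 1.3 -0.2  0.5] j [ 26.  48. -51. 128.  68.  37.  11.]
{"delta_pos": [-3.6, 3.0, -5.7] , "turn": [0.0006, 0.0102, 0.0027] }
{"delta_pos": [-3.5, 3.0, -5.7] , "turn": [0.0006, 0.0102, 0.0027] }
{"delta_pos": [-3.4, 3.0, -5.8] , "turn": [0.0006, 0.0102, 0.0027] }
{"delta_pos": [-3.4, 3.0, -5.8] , "turn": [0.0006, 0.0102, 0.0027] }
{"delta_pos": [-3.3, 3.0, -5.9] , "turn": [0.0006, 0.0102, 0.0027] }
{"delta_pos": [-3.2, 3.0, -5.9] , "turn": [0.0006, 0.0102, 0.0027] }
```

Request:
servo_tool([
  {"delta_pos": [-6, 3, 0], "turn": [0, 0.02, 0.006]},
  {"delta_pos": [-6, 3, -4], "turn": [0, 0.02, 0.005]},
  {"delta_pos": [-5, 3, -5], "turn": [0, 0.015, 0.004]},
  {"delta_pos": [-3, 3, -5], "turn": [0, 0.008, 0.002]},
])

```text
time_s: 24.5
eef_pos: [0.5048, -0.0062, 0.0145]
tool_rot: [-90.0, -0.1, 83.8]
force: [-0.6, -0.5, 0.7]
width: 0.085
```

```bash
python3 st.py; python3 -c "
from h import *
plan([.588-.070*.9929+.058*.1193,-.08+.07*.1193+.058*.9929,.0105],[-90,0,83.15],4,False)"
```

```text
stand x,y -91.4 63.3 z 14.5 rot [-90.02  -0.11  83.77] F [-0.6 -0.5  0.7] j [ 27.  49. -49. 127.  69.  38.  10.]
{"delta_pos": [-1.4, 1.0, -5.3] , "turn": [0.0001, 0.0027, 0.0005] }
{"delta_pos": [-1.4, 1.0, -5.3] , "turn": [0.0001, 0.0027, 0.0005] }
{"delta_pos": [-1.4, 1.0, -5.3] , "turn": [0.0001, 0.0027, 0.0005] }
{"delta_pos": [-1.3, 1.0, -5.3] , "turn": [0.0001, 0.0027, 0.0005] }
```

Request:
servo_tool([
  {"delta_pos": [-2, 2, -5], "turn": [0, 0.005, 0]},
  {"delta_pos": [-2, 1, -5], "turn": [0, 0.004, 0]},
  {"delta_pos": [-1, 0, -5], "turn": [0, 0.002, 0]},
  {"delta_pos": [0, 0, -4], "turn": [0, 0, 0]},
])

```text
time_s: 24.9
eef_pos: [0.5263, -0.0152, 0.0126]
tool_rot: [-90.2, -0.1, 83.0]
force: [-0.3, -1.2, -0.3]
width: 0.0852
```

```bash
python3 st.py
```

```text
stand x,y -69.0 57.0 z 12.6 rot [-90.19  -0.11  82.96] F [-0.3 -1.2 -0.3] j [ 27.  50. -49. 124.  67.  39.  13.]
```

Request:
servo_tool([
  {"delta_pos": [0, 1, -3], "turn": [0, -0.002, 0]},
  {"delta_pos": [0, 1, -3], "turn": [0, 0, 0]},
  {"delta_pos": [0, 0, -2], "turn": [0, 0, 0]},
])

```text
time_s: 25.2
eef_pos: [0.5349, -0.0164, 0.0107]
tool_rot: [-90.2, -0.1, 83.0]
force: [-6.5, 1.5, 2.0]
width: 0.0852
```

```bash
python3 st.py
```

```text
stand x,y -60.3 56.8 z 10.7 rot [-90.18  -0.11  83.03] F [-6.5  1.5  2. ] j [ 28.  51. -49. 123.  67.  39.  14.]
```

Request:
servo_tool([
  {"delta_pos": [0, 0, -3], "turn": [0, 0, 0]},
  {"delta_pos": [0, 0, -4], "turn": [0, 0, 0]},
  {"delta_pos": [0, 0, -4], "turn": [0, 0, 0]},
])

```text
time_s: 25.5
eef_pos: [0.5347, -0.0167, 0.0101]
tool_rot: [-89.2, 0.1, 83.0]
force: [-14.2, 2.2, 12.0]
width: 0.0854
```

```bash
python3 st.py; python3 -c "
from h import *
s,_=snap('wrist','w22.png'); print(s['eef_pos'].tolist(),s['tool_rot'].tolist(),s['torque'])"
```

```text
stand x,y -60.4 56.5 z 10.1 rot [-89.18   0.1   83.  ] F [-14.2   2.2  12. ] j [ 28.  51. -49. 122.  65.  40.  15.]
[0.5347412493460263, -0.01668132265311751, 0.010148357108683125] [-89.18209906340846, 0.09738737271284748, 82.99922765605761] [-0.08702278  2.80335134 -0.6139761 ]
```

View pics/w22.png

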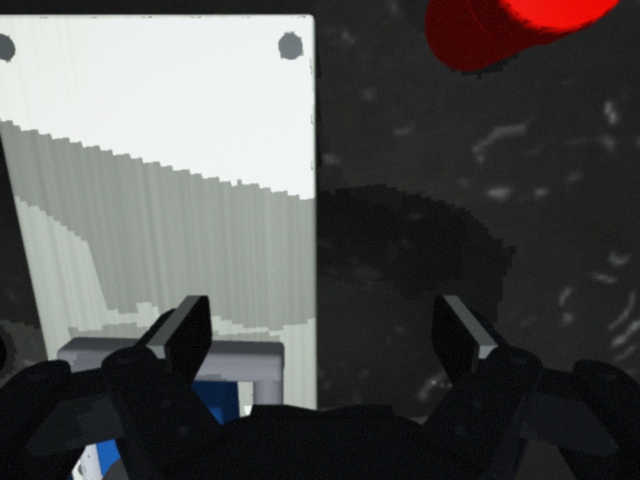

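Run:
```python
from h import *
s=dict(eef_pos=[0.5347412493460263,-0.01668132265311751,0.010148357108683125],tool_rot=[-89.18209906340846,0.09738737271284748,82.99922765605761])
im=cv2.imread('pics/w22.png'); o=np.array([40,315]); cv2.imwrite('pics/w22c.png',cv2.resize(im[315:420,40:300],None,fx=3,fy=3,interpolation=cv2.INTER_CUBIC))
a=np.radians(-6.85);ex=np.array([np.cos(a),np.sin(a),0]);ey=np.array([-ex[1],ex[0],0])
for X,Y,z in [(-49,-42,32),(-49,42,32),(-49,-42,20),(-49,42,20),(-37,42,32),(-37,23,32)]:
    print(X,Y,z,((proj('wrist',np.array([.588,-.08,z/1000])+X/1000*ex+Y/1000*ey,s)-o)*3).round(0))
```

```text
-49 -42 32 [ 35. 130.]
-49 42 32 [724. 129.]
-49 -42 20 [99. 78.]
-49 42 20 [734.  77.]
-37 42 32 [727. 214.]
-37 23 32 [574. 214.]
```

View pics/w22c.png

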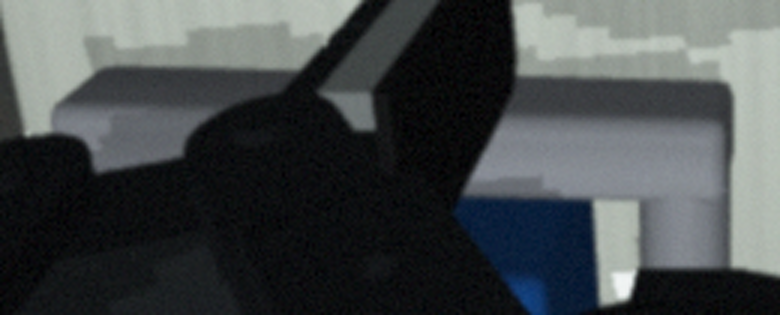

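The lift force (Fz 12 N) says the fingertip is scraping the deck, which takes part of the push. The crown is still ~1.6° off. I'll raise 4 mm and push again.

Request:
servo_tool([
  {"delta_pos": [0, -3, 3], "turn": [0.014, 0, 0]},
  {"delta_pos": [0, -2, 0], "turn": [0.002, 0, 0]},
])

```text
time_s: 25.75
eef_pos: [0.5302, -0.0159, 0.0151]
tool_rot: [-88.1, 0.1, 83.1]
force: [0.7, 0.2, 0.6]
width: 0.085
```

```bash
python3 st.py
```

```text
stand x,y -65.1 56.7 z 15.1 rot [-88.08   0.13  83.08] F [0.7 0.2 0.6] j [ 28.  51. -50. 122.  63.  42.  17.]
```

Request:
servo_tool([
  {"delta_pos": [0, 0, 0], "turn": [-0.02, 0, 0]},
  {"delta_pos": [0, 0, -2], "turn": [-0.02, 0, 0]},
  {"delta_pos": [0, 0, -2], "turn": [-0.005, 0, 0]},
])

```text
time_s: 26.05
eef_pos: [0.5353, -0.0162, 0.0154]
tool_rot: [-90.8, 0.1, 83.1]
force: [-5.6, 1.0, 0.1]
width: 0.0851
```

```bash
python3 st.py
```

```text
stand x,y -59.9 57.0 z 15.4 rot [-9.083e+01  8.000e-02  8.308e+01] F [-5.6  1.   0.1] j [ 27.  50. -49. 123.  67.  39.  13.]
```

Request:
servo_tool([
  {"delta_pos": [0, 0, -5], "turn": [-0.005, 0, 0]},
  {"delta_pos": [0, 0, -6], "turn": [-0.01, 0, 0]},
  {"delta_pos": [0, 0, -6], "turn": [-0.01, 0, 0]},
])

```text
time_s: 26.35
eef_pos: [0.5362, -0.017, 0.014]
tool_rot: [-90.8, 0.3, 82.9]
force: [-21.9, 5.7, 18.2]
width: 0.0847
```

```bash
python3 st.py; python3 -c "
from h import *
s,_=snap('wrist','w23.png'); print(s['eef_pos'].tolist(),s['tool_rot'].tolist(),s['torque'])
im=cv2.imread('pics/w23.png'); cv2.imwrite('pics/w23c.png',cv2.resize(im[315:420,40:300],None,fx=3,fy=3,interpolation=cv2.INTER_CUBIC))"
```

```text
stand x,y -58.9 56.4 z 14.0 rot [-90.8    0.33  82.93] F [-21.9   5.7  18.2] j [ 27.  50. -49. 123.  67.  39.  13.]
[0.5362314765720672, -0.016992870001320135, 0.014002877588395853] [-90.80450194500031, 0.33115118410452626, 82.92940427984918] [ 0.19962473  4.46510196 -0.95505039]
```

View pics/w23c.png

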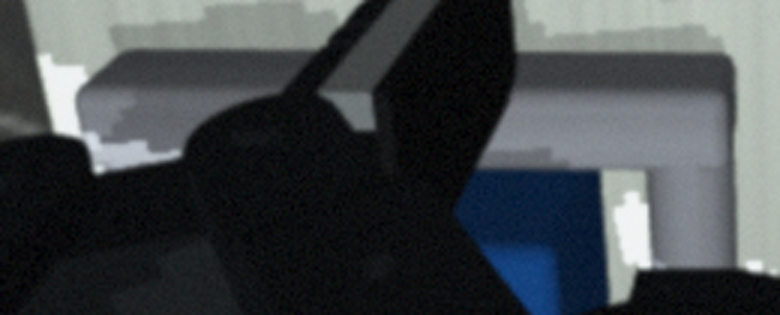

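The rear edge now runs almost parallel (rows 90 vs 92). Retreat and inspect.

Request:
servo_tool([
  {"delta_pos": [0, 0, 6], "turn": [0, 0, 0]},
  {"delta_pos": [0, 0, 15], "turn": [0.005, 0, 0]},
  {"delta_pos": [0, -10, 15], "turn": [0, 0, 0]},
  {"delta_pos": [0, -35, 5], "turn": [0, 0, 0]},
  {"delta_pos": [0, -40, 0], "turn": [0, 0, 0]},
])

```text
time_s: 26.9
eef_pos: [0.4913, -0.0107, 0.0966]
tool_rot: [-90.0, 0.3, 83.1]
force: [1.2, -0.6, 0.8]
width: 0.0854
```

Request:
servo_tool([
  {"delta_pos": [-10, -20, 0], "turn": [0, 0, 0]},
  {"delta_pos": [-25, -10, 0], "turn": [0, 0, 0]},
  {"delta_pos": [-25, 0, 0], "turn": [0, 0, 0]},
  {"delta_pos": [-5, 0, 0], "turn": [0, 0, 0]},
])

```text
time_s: 27.3
eef_pos: [0.4875, -0.0748, 0.1339]
tool_rot: [-90.6, 0.3, 83.3]
force: [0.5, 0.5, -0.5]
width: 0.0852
```

```bash
python3 st.py
python3 - <<'E'
from h import *
s,im=snap('wrist','w24.png')
a=np.radians(-6.85);ex=np.array([np.cos(a),np.sin(a),0]);ey=np.array([-ex[1],ex[0],0])
pr=lambda X,Y,z: proj('wrist',np.array([.588,-.08,z/1000])+X/1000*ex+Y/1000*ey,s)
c=pr(-43,0,32).astype(int); x0,y0=max(c[0]-90,0),max(c[1]-50,0); print(x0,y0)
im=cv2.imread('pics/w24.png'); cv2.imwrite('pics/w24c.png',cv2.resize(im[y0:y0+130,x0:x0+190],None,fx=4,fy=4,interpolation=cv2.INTER_CUBIC))
for q in [(-49,-42,32),(-49,42,32),(-49,-42,20),(-49,42,20),(-37,-23,32),(-37,23,32),(-37,-23,46),(-37,23,46)]: print(q,((pr(*q)-[x0,y0])*4).round(0))
E
```

```text
stand x,y -100.4 -6.9 z 133.9 rot [-90.57   0.26  83.27] F [ 0.5  0.5 -0.5] j [ 42.  39. -60. 125.  51.  45.  32.]
241 262
(-49, -42, 32) [126. 170.]
(-49, 42, 32) [597. 171.]
(-49, -42, 20) [135. 140.]
(-49, 42, 20) [586. 142.]
(-37, -23, 32) [234. 230.]
(-37, 23, 32) [488. 231.]
(-37, -23, 46) [229. 271.]
(-37, 23, 46) [496. 272.]
```

View pics/w24c.png

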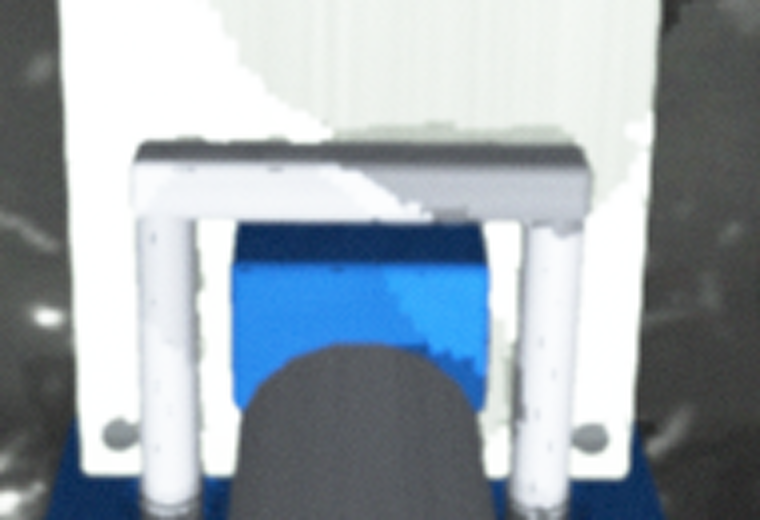

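The crown is parallel to the block. The visible block face is 42 px on both sides, against 41 px predicted for flush, and both legs are in the holes. Last check of the whole scene before handing in.

Run:
```python
from h import *
snap('side','s9.png')
im=cv2.imread('pics/s9.png');cv2.imwrite('pics/s9c.png',cv2.resize(im[150:410,200:430],None,fx=2.3,fy=2.3,interpolation=cv2.INTER_CUBIC))
```

```text
(no output)
```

View pics/s9c.png

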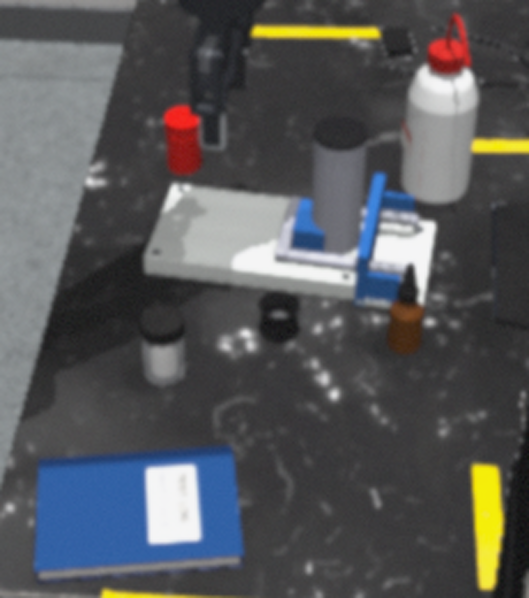

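The tube stands upright on the bench, the bolt is home with both legs through the plate, everything else is where it was, and the gripper is clear.

```bash
python3 -c "
from rig import *
print(finish_job())"
```

```text
the job is handed in; nothing more can be done
None
```

The job is done and handed in at about 27 s of the 72 s allowed. I moved the objective tube from the deck to the bench, where it stands upright. I then laid the U-bolt on the deck and slid it home, with both legs through the bracket holes and its crown bar against the blue block.

**Final checks**
- **Crown bar:** it is parallel to the block. The visible block face above the bar measured 42 px on both sides, against 41 px predicted for flush, which is within about 0.3 mm.
- **Scene:** the last side view shows both legs through the plate and the tube upright. The wash bottle, dropper bottle, loupe, log book and red look-alike appear unmoved; I judged that by eye, not by measuring. The gripper was clear of everything.

**What went wrong on the way**
- **Post contact:** while I was sliding the U-bolt in, a gripper knuckle pressed on the stand's post with about 21 N, under the 40 N limit. I backed off and pushed the bolt in with the fingers instead.
- **Tube set-down:** the tube touched the bench with about 42 N at the wrist, under the 120 N wrist limit. That load went through the held tube, not the arm or gripper body.
- **First push:** it left the bolt turned by about 2°, and a second, more central push corrected it. In that view the outlines sat about 2 mm from where I predicted, but the bolt and block were shifted alike, so I put it down to camera calibration.

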